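# Fill a capacitor carrier and run it into the test bay

## Robot

A 6-joint arm with a two-finger parallel gripper is mounted at the origin on the work surface. World frame = base frame: x ahead of the robot, y to its left, z up, the work surface at z = 0. Lengths are in m, angles in degrees, forces in N, time in s.
With the tool pointing down it reaches from about 0.35 to 0.875 m from the base axis. Payload 4.2 kg.
Tool frame: the origin (TCP) lies between the finger pads; the fingertips stand 8 mm ahead of it and the grasp point (between the pads) lies 11 mm behind it; x points along the fingers, y is the direction in which the jaws open and shut, and the axes are right-handed (so a half turn about x gives the same grasp; the last joint's range is limited). The gripper opens to 87 mm and grips with 3 to 60 N. Pads are 19 mm wide; open, the fingers measure 117 mm over their backs; the gripper's body (75 mm by 190 mm) begins 51 mm behind the grasp point.
Start: joints at [-60.756, 22.042, 0.453, 0, -68.411, -14.817], TCP at [0.156, -0.605, 0.231] pointing down, gripper open.
Joint ranges: [-179.83, 179.83], [-69.29, 118.12], [-61.27, 80.66], [-181.25, 117.63], [-171.15, -9.14], [-177.46, 177.46]. Speed limits (degrees/s): [159.86, 159.86, 180, 180, 180, 180].

## Interface

Orientations are given as a 3x3 rotation matrix whose columns are the frame's x, y, z axes.
In Python, from station import r gives the robot as it stands. The module is installed in compiled form; this text tells all that it offers.
- The arm moves only by the tool move_arm, never from a script. Its argument "increments" is one flat list of numbers, 7 for each row, row after row: the turn, a rotation vector about the tool's x, y, z in degrees, then the shift along the tool's x, y, z in m, then the finger opening in m, from 0 to 0.087. A call has 1 to 12 rows; each row is the pose to reach, as a shift and turn from the pose commanded when the call began, along the tool's axes at that moment; what a row does not reach only later rows make up. A row lasts 1/12 s, in which the tool goes at most 41.7 mm and 7.16 degrees, less where a joint would pass 70% of its speed; a pose out of reach is approached as far as the arm can. A call with a gripper value outside its range is refused whole. The fingers move at their own pace and stop on an object; the grip force is fixed at half the most. Time passes only in rows, so rows that repeat a pose let the fingers close. It gives the time, the measured TCP pose, the force and the opening at its end, in the units of the state.
- r.sense(): the state, without advancing time (a new reading comes with each control period).
- r.capture(name): name is "scene" or "side" or "wrist"; returns the picture (384x512x3 uint8, red, green, blue); there is no depth.
- r.calibration(name): a dict with "fx", "fy", "cx", "cy" (pixels), "D" ([k1, k2, p1, p2, k3] as OpenCV has them; the pictures are not rectified), "rvec" (rotation vector, rad) and "tvec" (3), from world to camera coordinates, as OpenCV has them; the wrist camera has in their place "tool_from_camera" (4x4, takes a point from camera to tool coordinates, whose origin is the TCP and whose axes are the tool frame's). Camera axes: x right, y down, z forward; pixel columns grow to the right and rows downward; lengths in m; the calibration is good to about 2 mm. A picture is of the moment at which its call begins: read the wrist's pose just before it. calibration takes no time and is no camera call.
- r.finish_job(): hands the job in, once; it reports no verdict.
The state is a dict: "time_s": time; "joints": joint angles; "joint_velocities": joint speeds; "effort": joint torques, N m; "tcp_pos": TCP position; "ee_rot": TCP orientation; "wrist_force": force on the tool from outside, world axes, zero at the start; "moment": the same for the moment, N m; "gripper_width": opening from 0.0 (shut) to 1.0 (fully open).
Only numpy, scipy, OpenCV 4.12 (cv2) and the standard library are available. Lean on these libraries where they do the work, as an engineer would, in place of code of your own. Each camera call takes 0.05 s, during which the arm holds its last target.

## Task

Stand all the loose white capacitors upright in the orange carrier tray while the red-knobbed pin still locks it, then draw that pin and park it in the open notch beside its bore. Take the tray by its handle, ease its front edge over the step and slide it along its guides into the test bay until it is fully home against the end stop (slide it, do not carry it, and keep it near level so that nothing falls over), then swing the red latch closed behind it. Leave the meter, the carton and the jar where they are.

Things in the scene. Friction and masses are not known exactly. Their poses are not given: they have to be found in the camera images.
- stand: Fixed machine: an aluminium filling deck, then a 6 mm gap, then the grey bed of a test bay. Origin on the bench below the step; +z up, +y the way the tray slides (deck to bay), -x towards the robot. In this frame, mm: deck x -85 to 85, y -290 to -3, top 20 above the bench; deck side guides at x +-72 (inner faces), y -185 to -5, top at 28. Bay bed x -85 to 85, y 3 to 265, top at 25
- step (a point): middle of the bay bed's sharp front edge, at stand (0, 3, 25) mm, axes as the stand: the bed is 5 mm higher than the deck
- lips (a point): middle of the bay between its two blue side guides, at stand (0, 132, 38) mm. The guides: inner faces at stand x +-72, y 30 to 202, top at 42. From y 62 on, lips reach inward to x +-62, underside 38, top 42 above the bench; the tray's base flange runs under them, so the tray must be slid in, not set in from above
- bay_stop (a point): foot of the end stop (face of the grey test head, which is 80 above the bench, y 200 to 262), at stand (0, 200, 25) mm, axes as the stand
- cheeks (a point): foot of the two upright yellow steel cheeks behind the tray that hold the locking pin, at stand (0, -240, 20) mm. Cheeks: stand x -17 to -11 and 11 to 17, y -283 to -205, top 58 above the bench; each has a bore and, 43 mm further from the tray, an open-topped notch. The tray's upright rear tongue (6 mm thick at tray x 0, y -141 to -83, top 38 above its underside) stands between them
- bore (a point): centre of the locking bore (14 mm in diameter), half-way between the two cheeks, at stand (0, -220, 46) mm; its axis is stand x
- notch (a point): place of the pin's axis when it is parked, half-way between the two cheeks, at stand (0, -263, 44) mm; the two notches are 16 mm wide, open above, bottom 39 and top 58 above the bench
- tray: Orange carrier tray, 0.35 kg. Origin under the centre of its base; z up, y to its front (the edge that enters the bay first). Base plate 136 (x) by 170 (y) by 4 mm, 4 mm clear of the guides each side, front edge square; walls 4 mm thick, tops 16 above the underside, inner faces at x +-52, y +-81. Starts on the deck, locked by the pin, front edge some 12 mm from the step
- tray_handle (a point): centre of the dark steel bow handle's bar, at tray (0, 62, 36) mm; the bar lies along tray y, 36 long, 10 wide (x), 10 tall, on two legs at y 47 and 77, free on both x sides: pinch it from above with the fingers closing along tray x
- tray_floor (a point): centre of the upper face of the tray's floor where capacitors stand, at tray (0, -19, 4) mm; axes as the tray. Two rows of three fit, at x +-30 and y -41, 0, 41 from this point, clear of the handle
- tray_front (a point): middle of the lower front edge of the tray, at tray (0, 85, 0) mm
- pin: Loose steel locking pin with a red knob, 55 g, level along its own x. Origin on its axis, half-way between the cheeks when fully in. Shank 10 mm in diameter, x -28 to 32 mm; steel collar 18 mm in diameter, x -27 to -23; red knob 22 mm in diameter, x -49 to -27. The knob faces the robot; the pin draws out level along stand -x, at least 52 mm until its tip clears the cheek
- pin_knob (a point): centre of the red knob, at pin (-38, 0, 0) mm; pinch it from above with the fingers closing across the pin
- latch (a joint): red swing latch on an upright hinge at stand (-105, 15) mm, rad: 0 open (arm points to stand -y, beside the deck), 1.57 closed (arm points to stand +x, across the rear of a tray that is fully home), stop at 1.6. Closes anticlockwise seen from above, stays where it is left (friction 0.05 N m). Arm 10 mm wide, 67 long, 31 to 38 above the bench
- latch_knob (a point): centre of the latch's upright black round knob, 16 mm in diameter, 30 tall (38 to 68 above the bench; this point 53 above it), 58 mm from the hinge
- meter: yellow multimeter, 145 x 78 x 36 mm, not to be disturbed; origin under its centre
- carton: open cardboard carton of brass washers, 110 x 90 x 45 mm, not to be disturbed; origin under its centre
- jar: jar, 60 mm in diameter, 75 mm tall, not to be disturbed; origin under its centre
- cap1: white capacitor can with a blue band and two small brass studs on top: upright cylinder 35 mm in diameter, 40 mm tall (studs 4 mm more), 70 g; origin at the centre of its underside, z towards the studs. May be absent (4 to 6 of the six are there)
- cap2: white capacitor can with a blue band and two small brass studs on top: upright cylinder 35 mm in diameter, 40 mm tall (studs 4 mm more), 70 g; origin at the centre of its underside, z towards the studs. May be absent (4 to 6 of the six are there)
- cap3: white capacitor can with a blue band and two small brass studs on top: upright cylinder 35 mm in diameter, 40 mm tall (studs 4 mm more), 70 g; origin at the centre of its underside, z towards the studs. May be absent (4 to 6 of the six are there)
- cap4: white capacitor can with a blue band and two small brass studs on top: upright cylinder 35 mm in diameter, 40 mm tall (studs 4 mm more), 70 g; origin at the centre of its underside, z towards the studs. May be absent (4 to 6 of the six are there)
- cap5: white capacitor can with a blue band and two small brass studs on top: upright cylinder 35 mm in diameter, 40 mm tall (studs 4 mm more), 70 g; origin at the centre of its underside, z towards the studs. May be absent (4 to 6 of the six are there)
- cap6: white capacitor can with a blue band and two small brass studs on top: upright cylinder 35 mm in diameter, 40 mm tall (studs 4 mm more), 70 g; origin at the centre of its underside, z towards the studs. May be absent (4 to 6 of the six are there)

How it is judged:
By the outcome, as a careful person would: the job done as asked, in the order asked, and still so for the second after the job is handed in, with the robot touching nothing.
Of cap1, cap2, cap3, cap4, cap5, cap6 only 4 to 6 are there at a start; the rules pass over those that are not, and their reading is None.
At some moment in a run one of cap1, cap2, cap3, cap4, cap5, cap6 may be knocked a few centimetres aside while the robot is not near it.
Once in a run the grip may slacken for a moment while it holds something.
It also fails if it takes over 210 s, if anything falls off the work surface, if the arm or the gripper's body presses on something with over 40 N, if the wrist force passes 120 N, or if a joint passes its speed limit or range.

## Working session

There is one attempt and no reset: what is moved stays moved. The work goes in short steps, Python scripts to look and compute and a tool call to move; the robot and the scene stay as the last step left them, time stands still between calls to the robot, and variables do not carry over. Pictures are saved under pics/ and viewed, and the job is handed in when it is done.

Besides the shell and the picture viewer there is one more tool, called after "Call:" by a JSON object that holds its "method" and its "body", one argument or row to a line. move_arm: Moves the arm, as the interface text tells. Its arguments: {"type":"object","properties":{"increments":{"type":"array","items":{"type":"number"}}},"required":["increments"]}

```bash
mkdir -p pics
python3 - <<'E'
from station import r
import cv2
s=r.sense();print({k:s[k] for k in ('time_s','tcp_pos','ee_rot','gripper_width')})
for n in("scene","side","wrist"):
    print(n,r.calibration(n))
    cv2.imwrite(f"pics/{n}0.png",r.capture(n)[:,:,::-1])
E
```

```text
{'time_s': 0.0, 'tcp_pos': array([ 0.15561526, -0.60471609,  0.22945888]), 'ee_rot': array([[-5.75030669e-04, -2.48975770e-01,  9.68509543e-01],
       [ 2.09833368e-03,  9.68507271e-01,  2.48976432e-01],
       [-9.99997633e-01,  2.17542528e-03, -3.44871393e-05]]), 'gripper_width': 0.9993736028192811}
scene {'fx': 412.61458108565057, 'fy': 412.61458108565057, 'cx': 254.41695444898687, 'cy': 184.1579029722308, 'D': array([-0.14829649,  0.        ,  0.        ,  0.        ,  0.        ]), 'rvec': array([ 0.93594709,  2.43805566, -1.12690288]), 'tvec': array([ 0.38884587, -0.2055003 ,  1.6478223 ])}
side {'fx': 442.1822619715237, 'fy': 442.1822619715237, 'cx': 251.35406746044097, 'cy': 186.86516323584152, 'D': array([-0.12187029,  0.        ,  0.        ,  0.        ,  0.        ]), 'rvec': array([ 2.10943172, -0.23298548,  0.14765655]), 'tvec': array([-0.53530952,  0.13403356,  1.18036728])}
wrist {'fx': 338.95225973766907, 'fy': 338.95225973766907, 'cx': 256.1807216775902, 'cy': 193.6993681277242, 'D': array([0.00054352, 0.        , 0.        , 0.        , 0.        ]), 'tool_from_camera': array([[-3.57523247e-04, -3.06830512e-01,  9.51764104e-01,
        -1.54681143e-01],
       [ 9.99999431e-01,  8.46562043e-04,  6.48557880e-04,
         8.26196615e-04],
       [-1.00472471e-03,  9.51763794e-01,  3.06830035e-01,
        -8.46870713e-02],
       [ 0.00000000e+00,  0.00000000e+00,  0.00000000e+00,
         1.00000000e+00]])}
```

View pics/scene0.png

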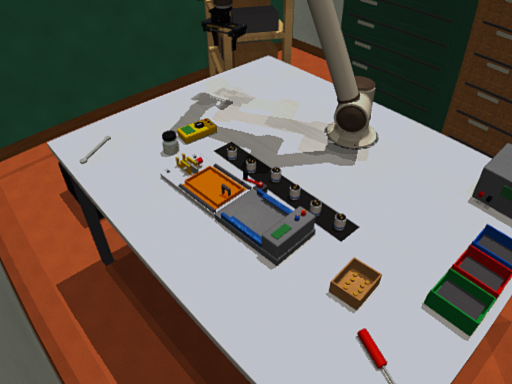

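View pics/side0.png

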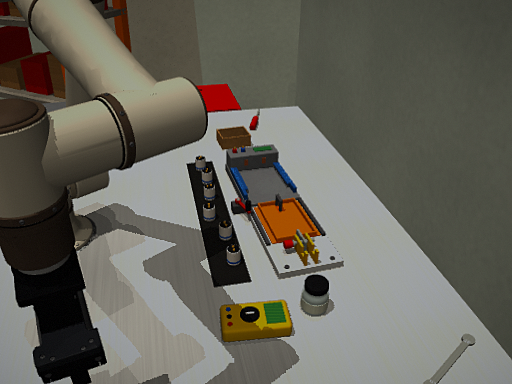

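View pics/wrist0.png

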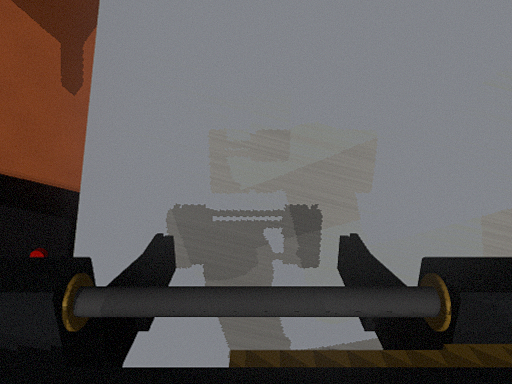

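```bash
cat > h.py <<'E'
import numpy as np, cv2
from station import r
def ext(n,s=None):
    c=r.calibration(n);K=np.array([[c['fx'],0,c['cx']],[0,c['fy'],c['cy']],[0,0,1]])
    if 'rvec' in c:
        R=cv2.Rodrigues(c['rvec'])[0];t=np.array(c['tvec'])
    else:
        s=s or r.sense();T=np.eye(4);T[:3,:3]=s['ee_rot'];T[:3,3]=s['tcp_pos']
        M=np.linalg.inv(T@c['tool_from_camera']);R=M[:3,:3];t=M[:3,3]
    return K,np.array(c['D']),R,t
def plane(n,px,z,E=None):
    K,D,R,t=E or ext(n)
    u=cv2.undistortPoints(np.array(px,float).reshape(-1,1,2),K,D).reshape(-1,2)
    d=np.c_[u,np.ones(len(u))]@R; o=-R.T@t
    return o+d*((np.array(z)-o[2])/d[:,2])[:,None]
def proj(n,P,E=None):
    K,D,R,t=E or ext(n)
    return cv2.projectPoints(np.array(P,float).reshape(-1,1,3),cv2.Rodrigues(R)[0],t,K,D)[0].reshape(-1,2)
def zoom(src,dst,x0,y0,x1,y1,f):
    im=cv2.imread(src)[y0:y1,x0:x1];cv2.imwrite(dst,cv2.resize(im,None,fx=f,fy=f,interpolation=cv2.INTER_CUBIC))
E
python3 - <<'E'
from h import *
zoom('pics/scene0.png','pics/sz0.png',150,130,360,265,3.8)
zoom('pics/side0.png','pics/dz0.png',180,110,350,350,2.5)
E
```

```text
(no output)
```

View pics/sz0.png

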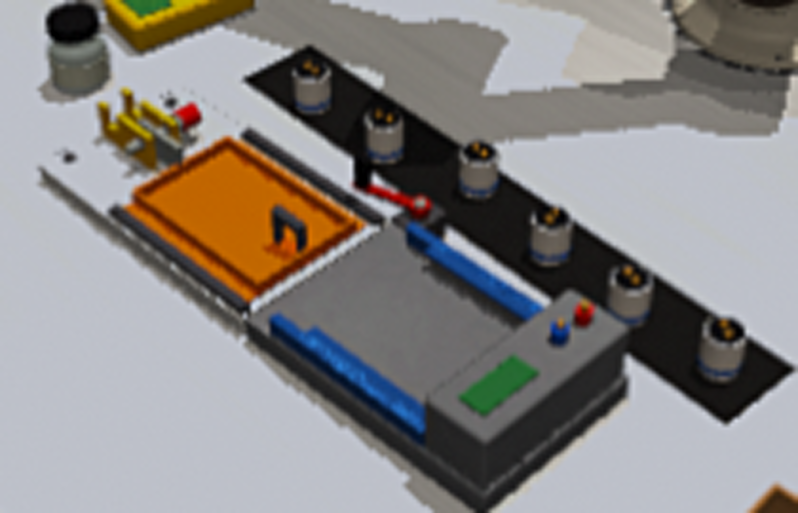

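View pics/dz0.png

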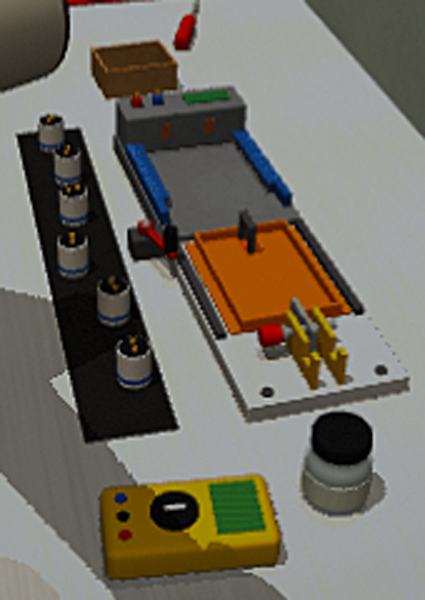

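```bash
cat >> h.py <<'E'
def st(P,q):
    P=np.atleast_2d(np.array(P,float))/1000;c,s=np.cos(q[2]),np.sin(q[2])
    return np.c_[c*P[:,0]-s*P[:,1]+q[0],s*P[:,0]+c*P[:,1]+q[1],P[:,2]]
E
python3 - <<'E'
from h import *
from scipy.optimize import least_squares
S=lambda a:[(x/3.8+150,y/3.8+130) for x,y in a]
D=lambda a:[(x/2.5+180,y/2.5+110) for x,y in a]
Ps=[(85,-290,20),(85,265,25),(-85,265,25)];us=np.array(S([(42,170),(480,492),(627,383)]))
Pd=[(-85,-290,20),(85,-290,20)];ud=np.array(D([(248,410),(408,380)]))
f=lambda q:np.r_[(proj('scene',st(Ps,q))-us).ravel(),(proj('side',st(Pd,q))-ud).ravel()]
o=least_squares(f,[0.6,-.1,0]);print(o.x,np.degrees(o.x[2]),o.fun.round(1))
q=o.x
print('bore',st([(0,-220,46),(0,132,38),(0,3,25)],q))
# caps: tops
pz=S([(312,72),(384,118),(480,152),(550,218),(630,278),(724,330)])
print(plane('scene',pz,.04).round(3))
pd=D([(50,122),(67,150),(74,192),(74,240),(114,284),(134,345)])
print(plane('side',pd,.04).round(3))
E
```

```text
[0.61953673 0.00793106 0.04871779] 2.7913235841798305 [-1.6 -2.4 -0.4  1.3  0.1 -2.  -0.9 -1.   0.3 -1.6]
bore [[ 0.6302504  -0.21180792  0.046     ]
 [ 0.61310852  0.13977444  0.038     ]
 [ 0.61939063  0.0109275   0.025     ]]
[[ 0.459 -0.192  0.04 ]
 [ 0.456 -0.091  0.04 ]
 [ 0.426  0.004  0.04 ]
 [ 0.445  0.109  0.04 ]
 [ 0.45   0.205  0.04 ]
 [ 0.44   0.296  0.04 ]]
[[ 0.438  0.289  0.04 ]
 [ 0.45   0.208  0.04 ]
 [ 0.443  0.103  0.04 ]
 [ 0.428  0.     0.04 ]
 [ 0.457 -0.092  0.04 ]
 [ 0.459 -0.196  0.04 ]]
```

Call:
{"method": "move_arm", "body": {
  "increments": [-78.4,0,0,-0.1,0.2,0.3,0.087,-78.4,0,0,-0.1,0.2,0.3,0.087,-78.4,0,0,-0.1,0.2,0.3,0.087,-78.4,0,0,-0.1,0.2,0.3,0.087,-78.4,0,0,-0.1,0.2,0.3,0.087,-78.4,0,0,-0.1,0.2,0.3,0.087,-78.4,0,0,-0.1,0.2,0.3,0.087,-78.4,0,0,-0.1,0.2,0.3,0.087,-78.4,0,0,-0.1,0.2,0.3,0.087,-78.4,0,0,-0.1,0.2,0.3,0.087,-78.4,0,0,-0.1,0.2,0.3,0.087,-78.4,0,0,-0.1,0.2,0.3,0.087]
}}

```text
time_s: 1.15
tcp_pos: [0.397, -0.3359, 0.3305]
ee_rot: [[-0.0, -0.999, -0.053], [0.0, -0.053, 0.999], [-1.0, 0.0, 0.0]]
wrist_force: [-0.4, -0.3, -0.5]
gripper_width: 1.001
```

Call:
{"method": "move_arm", "body": {
  "increments": [0,0,0,0,-0.14,0.18,0.087,0,0,0,0,-0.14,0.18,0.087,0,0,0,0,-0.14,0.18,0.087,0,0,0,0,-0.14,0.18,0.087,0,0,0,0,-0.14,0.18,0.087,0,0,0,0,-0.14,0.18,0.087,0,0,0,0,-0.14,0.18,0.087,0,0,0,0,-0.14,0.18,0.087,0,0,0,0,-0.14,0.18,0.087]
}}

```text
time_s: 1.9
tcp_pos: [0.5268, -0.1509, 0.3303]
ee_rot: [[-0.001, -0.999, -0.047], [-0.0, -0.047, 0.999], [-1.0, 0.001, -0.0]]
wrist_force: [-0.4, -0.0, 0.5]
gripper_width: 0.997
```

Run:
```python
from h import *
import pickle
s=r.sense();im=r.capture('wrist');cv2.imwrite('pics/w1.png',im[:,:,::-1]);pickle.dump({k:s[k] for k in('tcp_pos','ee_rot')},open('w1.pkl','wb'));print(s['tcp_pos'],s['time_s'])
cv2.imwrite('pics/w1b.png',cv2.resize(im[:,:,::-1],None,fx=1.56,fy=1.56,interpolation=cv2.INTER_CUBIC))
```

```text
[ 0.52681183 -0.15086868  0.33027923] 1.9
```

View pics/w1b.png

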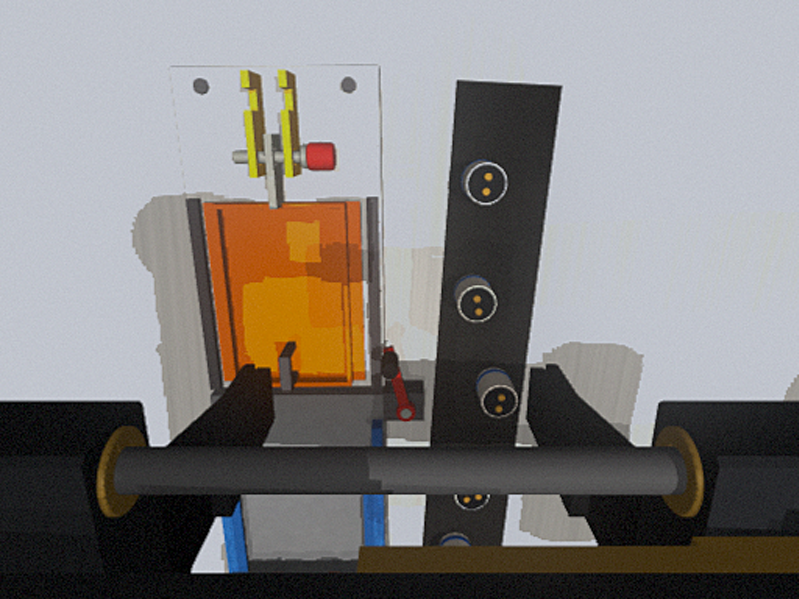

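Run:
```python
from h import *
import pickle
from scipy.optimize import least_squares
s=pickle.load(open('w1.pkl','rb'));E=ext('wrist',s)
P=[(85,-290,20),(-85,-290,20),(-17,-283,58),(17,-283,58),(-38,-220,46),(32,-220,46)]
u=np.array([(170,66),(379,66),(295,70),(240,70),(320,156),(234,157)])/1.56
f=lambda q:(proj('wrist',st(P,q),E)-u).ravel()
o=least_squares(f,[.62,.008,.05]);q=o.x;print(q,np.degrees(q[2]),o.fun.round(1))
np.save('q.npy',q)
print(plane('wrist',np.array([(486,182),(477,302),(498,400),(472,497)])/1.56,.04,E).round(4))
im=cv2.imread('pics/w1.png')
def tr(P): 
    return proj('wrist',st(P,q),E)
big=cv2.resize(im[30:300,80:290],None,fx=2.8,fy=2.2*2.8/2.2,interpolation=cv2.INTER_CUBIC)
ty=-94
pts=[(-72,-185,28),(72,-185,28),(-72,-5,28),(72,-5,28),(-85,-3,20),(85,-3,20),(0,ty+62,61-0),(52,ty-81,36),(-52,ty-81,36),(52,ty+81,36),(-52,ty+81,36),(-105,15,38),(-105,-43,68),(0,-220,46),(0,-263,58)]
for p in tr(pts):
    x,y=int((p[0]-80)*2.8),int((p[1]-30)*2.8);cv2.drawMarker(big,(x,y),(255,0,255),cv2.MARKER_CROSS,10,1)
cv2.imwrite('pics/w1o.png',big[:600])
```

```text
[0.62020742 0.00907113 0.04352276] 2.493670314793955 [ 0.3 -0.5  1.4  0.1 -4.5 -0.   1.4 -0.2  1.3  0.8  0.4 -0.1]
[[ 0.4576 -0.1988  0.04  ]
 [ 0.4554 -0.0949  0.04  ]
 [ 0.4267  0.0006  0.04  ]
 [ 0.4413  0.1101  0.04  ]]
```

View pics/w1o.png

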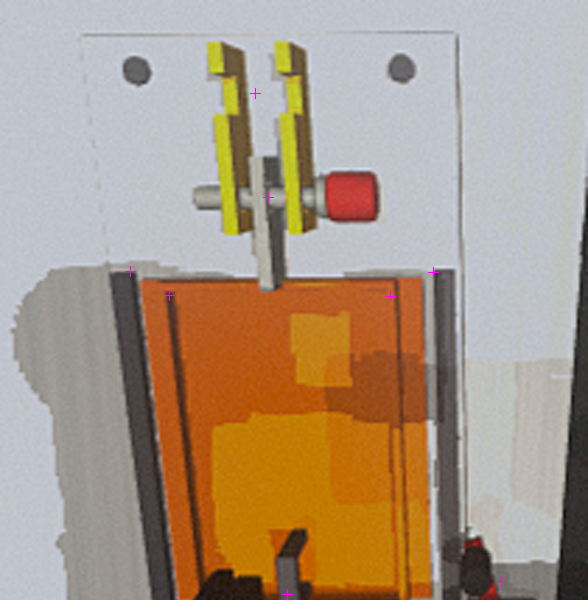

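Run:
```python
from h import *
import pickle
from scipy.optimize import least_squares
s=pickle.load(open('w1.pkl','rb'));E=ext('wrist',s)
P=[(85,-290,20),(-85,-290,20),(-17,-283,58),(17,-283,58),(-49,-220,46),(32,-220,46),(-11,-205,58),(-17,-205,58),(17,-205,58),(11,-205,58),(72,-185,28),(-72,-185,28)]
z=np.array([(81,34),(456,34),(292,42),(207,42),(379,196),(193,197),(288,233),(302,232),(224,235),(239,234),(136,272),(435,270)])
u=z/2.8+[80,30]
f=lambda q:(proj('wrist',st(P,q),E)-u).ravel()
o=least_squares(f,[.62,.008,.05],loss='soft_l1');q=o.x;print(q,np.degrees(q[2]),f(q).reshape(-1,2).round(1).tolist())
np.save('q.npy',q)
print('inner walls / rear tray edge');
def inv(W):
    W=W-[q[0],q[1],0];c,s_=np.cos(q[2]),np.sin(q[2]);return np.c_[c*W[:,0]+s_*W[:,1],-s_*W[:,0]+c*W[:,1]]*1000
print(inv(plane('wrist',np.array([(145,280),(420,279)])/2.8+[80,30],.024,E)).round(1))
print(inv(plane('wrist',np.array([(168,295),(397,295),(200,560),(405,560)])/2.8+[80,30],.036,E)).round(1))
print('handle rear top',inv(plane('wrist',np.array([(283,556),(306,532),(290,545)])/2.8+[80,30],.061,E)).round(1))
ty=-94
for n,p in dict(bore=(0,-220,46),knob=(-38,-220,46),notch=(0,-263,44),handle=(0,ty+62,56),latch=(-105,-43,53)).items(): print(n,st(p,q).round(4))
for x in(-30,30):
  for y in(-60,-19,22): print(x,y,st((x,ty+y,24),q).round(4))
```

```text
[0.6185966  0.00875463 0.05306031] 3.040132097473617 [[-0.5, 0.1], [0.6, -0.6], [-0.6, -0.5], [0.4, -0.4], [-0.6, 0.2], [1.1, 0.2], [0.4, 0.3], [0.3, 0.6], [0.5, -0.3], [0.0, -0.0], [-1.9, 0.2], [-0.6, 0.4]]
inner walls / rear tray edge
[[  67.  -181. ]
 [ -65.3 -180.8]]
[[  52.7 -175.4]
 [ -55.1 -174.9]
 [  51.2  -39.6]
 [ -54.3  -39.1]]
handle rear top [[  2.2 -52.6]
 [ -9.8 -65.1]
 [ -1.6 -58.4]]
bore [[ 0.6303 -0.2109  0.046 ]]
knob [[ 0.5923 -0.213   0.046 ]]
notch [[ 0.6325 -0.2539  0.044 ]]
handle [[ 0.6203 -0.0232  0.056 ]]
latch [[ 0.516  -0.0398  0.053 ]]
-30 -60 [[ 0.5968 -0.1466  0.024 ]]
-30 -19 [[ 0.5946 -0.1057  0.024 ]]
-30 22 [[ 0.5925 -0.0647  0.024 ]]
30 -60 [[ 0.6567 -0.1434  0.024 ]]
30 -19 [[ 0.6545 -0.1025  0.024 ]]
30 22 [[ 0.6524 -0.0616  0.024 ]]
```

Call:
{"method": "move_arm", "body": {
  "increments": [-0.35,0,0,0.22,0.0714,-0.0445,0.06,-0.35,0,0,0.22,0.0714,-0.0445,0.06,-0.35,0,0,0.22,0.0714,-0.0445,0.06,-0.35,0,0,0.22,0.0714,-0.0445,0.06,-0.35,0,0,0.22,0.0714,-0.0445,0.06,-0.35,0,0,0.22,0.0714,-0.0445,0.06,-0.35,0,0,0.22,0.0714,-0.0445,0.06,-0.35,0,0,0.22,0.0714,-0.0445,0.06,-0.35,0,0,0.22,0.0714,-0.0445,0.06]
}}

```text
time_s: 2.7
tcp_pos: [0.4602, -0.199, 0.1127]
ee_rot: [[0.004, -0.998, -0.055], [-0.001, -0.055, 0.998], [-1.0, -0.004, -0.002]]
wrist_force: [0.3, -0.5, 0.1]
gripper_width: 0.689
```

```bash
cat >> h.py <<'E'
def snap(n,f,box=None,k=1.56):
    s=r.sense();im=r.capture(n)[:,:,::-1]
    cv2.imwrite('pics/'+f+'_raw.png',im)
    if box: im=im[box[1]:box[3],box[0]:box[2]]
    cv2.imwrite('pics/'+f+'.png',cv2.resize(im,None,fx=k,fy=k,interpolation=cv2.INTER_CUBIC));return s
def inc(tgt,s=None):
    s=s or r.sense();return (np.array(s['ee_rot']).T@(np.array(tgt)-s['tcp_pos'])).round(4)
E
python3 - <<'E'
from h import *
s=snap('wrist','w2');print(s['tcp_pos'],s['time_s'],s['gripper_width'])
E
```

```text
[ 0.46020654 -0.19904805  0.1126827 ] 2.7 0.6887245040497834
```

View pics/w2.png

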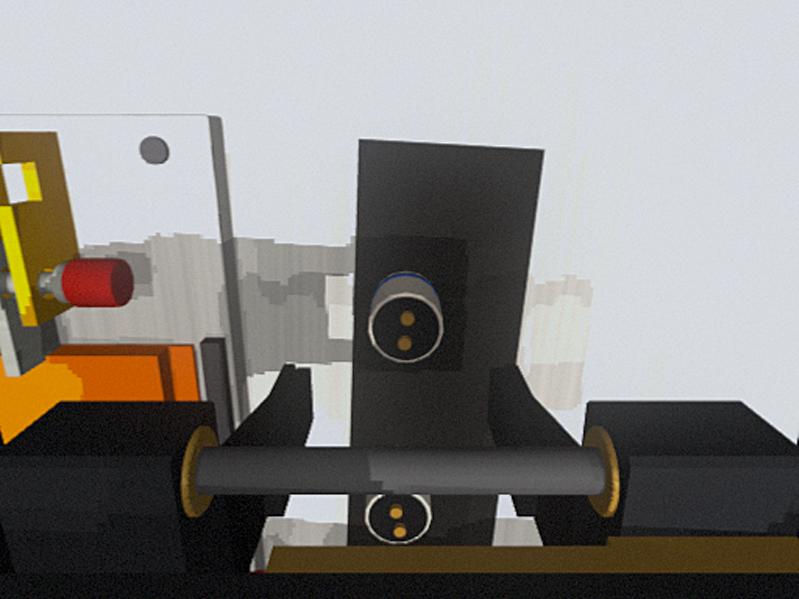

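Run:
```python
from h import *
s=r.sense();print(plane('wrist',np.array([(405.5,327.5),(398,516)])/1.56,.0405,ext('wrist',s)).round(4),s['tcp_pos'])
```

```text
[[ 0.4582 -0.1975  0.0405]
 [ 0.4558 -0.0932  0.0405]] [ 0.46060488 -0.19873847  0.11301632]
```

Call:
{"method": "move_arm", "body": {
  "increments": [0,0,0,0.04,0.002,0.001,0.06,0,0,0,0.07,0.002,0.001,0.06,0,0,0,0.088,0.002,0.001,0.06,0,0,0,0.088,0.002,0.001,0.06,0,0,0,0.088,0.002,0.001,0.06,0,0,0,0.088,0.002,0.001,0.02,0,0,0,0.088,0.002,0.001,0.02,0,0,0,0.088,0.002,0.001,0.02,0,0,0,0.088,0.002,0.001,0.02,0,0,0,0.088,0.002,0.001,0.02,0,0,0,0.088,0.002,0.001,0.02,0,0,0,0.088,0.002,0.001,0.02]
}}

```text
time_s: 3.75
tcp_pos: [0.4569, -0.1973, 0.0234]
ee_rot: [[0.002, -0.998, -0.056], [-0.0, -0.056, 0.998], [-1.0, -0.001, -0.0]]
wrist_force: [-1.3, 1.1, 6.4]
gripper_width: 0.396
```

Call:
{"method": "move_arm", "body": {
  "increments": [0,0,0,-0.04,0,0,0.02,0,0,0,-0.08,0,0,0.02,0,0,0,-0.1,-0.03,0.006,0.02,0,0,0,-0.1,-0.07,0.014,0.02,0,0,0,-0.1,-0.11,0.022,0.02,0,0,0,-0.1,-0.15,0.03,0.02,0,0,0,-0.1,-0.18,0.036,0.02,0,0,0,-0.1,-0.2023,0.0411,0.02,0,0,0,-0.1,-0.2023,0.0411,0.02,0,0,0,-0.1,-0.2023,0.0411,0.02,0,0,0,-0.1,-0.2023,0.0411,0.02,0,0,0,-0.1,-0.2023,0.0411,0.02]
}}

```text
time_s: 4.75
tcp_pos: [0.6547, -0.1453, 0.1223]
ee_rot: [[-0.001, -0.998, -0.055], [0.0, -0.055, 0.998], [-1.0, 0.001, 0.0]]
wrist_force: [-0.3, -0.1, -0.6]
gripper_width: 0.391
```

Run:
```python
from h import *
s=snap('wrist','w3');print(s['tcp_pos'],s['time_s'],s['gripper_width'],inc([.6567,-.1449,.048]),s['wrist_force'])
```

```text
[ 0.65467126 -0.14530046  0.12229149] 4.75 0.39092905820420887 [ 0.0746 -0.0019  0.0004] [-0.33449358 -0.11041738 -0.56000316]
```

View pics/w3.png

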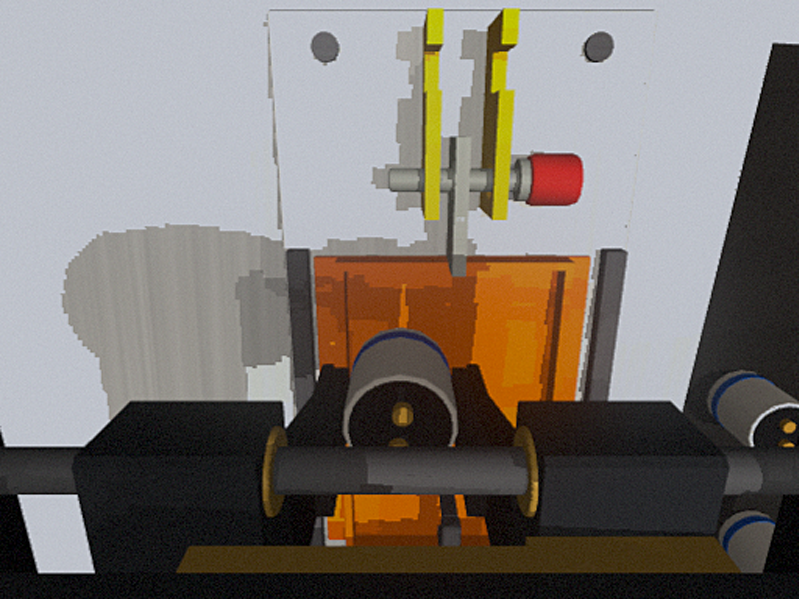

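```bash
cat >> h.py <<'E'
def inv(W):
    q=np.load('q.npy');W=np.atleast_2d(W)-[q[0],q[1],0];c,s_=np.cos(q[2]),np.sin(q[2]);return np.c_[c*W[:,0]+s_*W[:,1],-s_*W[:,0]+c*W[:,1],W[:,2]]*1000
E
python3 - <<'E'
from h import *
E=ext('wrist')
px=np.array([(582,179),(387,180),(313,256),(590,256),(347,272),(563,272),(458,275),(269,12),(653,11),(424,215),(440,215),(490,215),(506,215),(440,90),(514,90)])/1.56
z=np.array([46,46,24,24,36,36,58,20,20,58,58,58,58,58,58])/1000
print(inv(plane('wrist',px,z,E)).round(1)); print(inv(r.sense()['tcp_pos']))
E
```

```text
[[ -49.9 -220.8   46. ]
 [  33.5 -220.1   46. ]
 [  70.4 -181.8   24. ]
 [ -65.2 -182.1   24. ]
 [  52.7 -176.9   36. ]
 [ -49.  -177.1   36. ]
 [   3.  -181.4   58. ]
 [  85.  -289.1   20. ]
 [ -81.7 -289.9   20. ]
 [  18.  -207.    58. ]
 [  11.4 -207.    58. ]
 [  -9.3 -207.1   58. ]
 [ -16.  -207.1   58. ]
 [  12.6 -255.1   58. ]
 [ -15.9 -255.2   58. ]]
[[  28.00859388 -155.83194329  122.62765412]]
```

Call:
{"method": "move_arm", "body": {
  "increments": [0,0,0,0,-0.0035,-0.001,0.02,0,0,0,0.035,-0.0035,-0.001,0.02,0,0,0,0.06,-0.0035,-0.001,0.02,0,0,0,0.07,-0.0035,-0.001,0.02,0,0,0,0.075,-0.0035,-0.001,0.02,0,0,0,0.075,-0.0035,-0.001,0.02,0,0,0,0.075,-0.0035,-0.001,0.02,0,0,0,0.075,-0.0035,-0.001,0.02]
}}

```text
time_s: 5.47
tcp_pos: [0.6604, -0.146, 0.0488]
ee_rot: [[0.003, -0.998, -0.056], [-0.0, -0.056, 0.998], [-1.0, -0.003, -0.0]]
wrist_force: [-0.3, 1.0, -0.5]
gripper_width: 0.399
```

Call:
{"method": "move_arm", "body": {
  "increments": [0,0,0,0.001,0,0,0.02,0,0,0,0.002,0,0,0.02,0,0,0,0.002,0,0,0.02,0,0,0,0.002,0,0,0.02]
}}

```text
time_s: 5.8
tcp_pos: [0.6604, -0.146, 0.0469]
ee_rot: [[0.002, -0.998, -0.056], [-0.001, -0.056, 0.998], [-1.0, -0.002, -0.001]]
wrist_force: [-0.4, 0.2, 5.0]
gripper_width: 0.403
```

Call:
{"method": "move_arm", "body": {
  "increments": [0,0,0,0,0,0,0.043,0,0,0,0,0,0,0.043,0,0,0,0,0,0,0.043,0,0,0,0,0,0,0.043,0,0,0,-0.02,0,0,0.043,0,0,0,-0.05,0,0,0.043,0,0,0,-0.08,0,0,0.06,0,0,0,-0.08,0,0,0.06,0,0,0,-0.08,0,0,0.06,0,0,0,-0.08,0,0,0.06]
}}

```text
time_s: 6.63
tcp_pos: [0.6589, -0.1456, 0.125]
ee_rot: [[-0.001, -0.998, -0.055], [0.001, -0.055, 0.998], [-1.0, 0.001, 0.001]]
wrist_force: [-0.1, 0.1, -0.9]
gripper_width: 0.668
```

Run:
```python
from h import *
s=snap('wrist','w4');print(s['tcp_pos'],s['time_s'],s['gripper_width'],inc([.4555,-.0935,.123]))
snap('scene','s4',(150,120,370,270),3.6)
```

```text
[ 0.65891439 -0.14560338  0.12499608] 6.6333 0.6682888131664054 [0.0017 0.1999 0.0632]
```

View pics/s4.png

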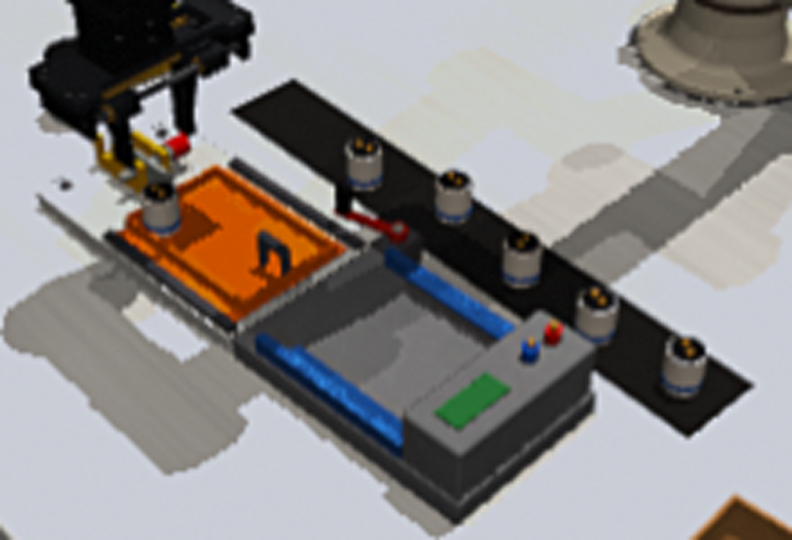

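View pics/w4.png

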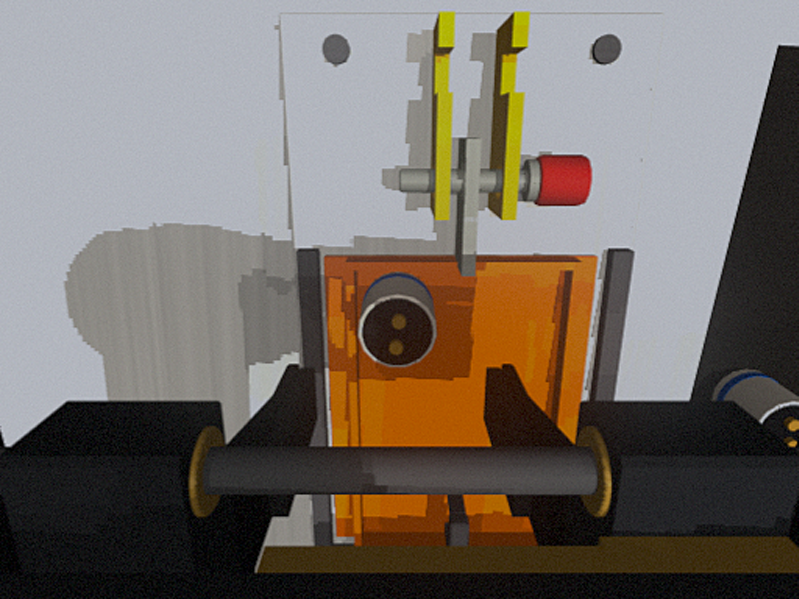

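Call:
{"method": "move_arm", "body": {
  "increments": [0,0,0,0,0.04,0.013,0.06,0,0,0,0,0.08,0.026,0.06,0,0,0,0,0.12,0.038,0.06,0,0,0,0,0.16,0.051,0.06,0,0,0,0,0.2,0.063,0.06,0,0,0,0,0.2,0.063,0.06,0,0,0,0,0.2,0.063,0.06,0,0,0,0,0.2,0.063,0.06,0,0,0,0,0.2,0.063,0.06]
}}

```text
time_s: 7.48
tcp_pos: [0.4578, -0.094, 0.1255]
ee_rot: [[0.001, -0.998, -0.055], [-0.0, -0.055, 0.998], [-1.0, -0.001, -0.0]]
wrist_force: [0.4, -0.2, -0.6]
gripper_width: 0.69
```

Call:
{"method": "move_arm", "body": {
  "increments": [0,0,0,0.04,0,0,0.06,0,0,0,0.075,0,0,0.06,0,0,0,0.095,0,0,0.06,0,0,0,0.101,0,0,0.06,0,0,0,0.101,0,0,0.06,0,0,0,0.101,0,0,0.02,0,0,0,0.101,0,0,0.02,0,0,0,0.101,0,0,0.02,0,0,0,0.101,0,0,0.02,0,0,0,0.101,0,0,0.02,0,0,0,0.101,0,0,0.02,0,0,0,0.101,0,0,0.02]
}}

```text
time_s: 8.48
tcp_pos: [0.4567, -0.0939, 0.0255]
ee_rot: [[0.001, -0.998, -0.056], [0.0, -0.056, 0.998], [-1.0, -0.001, -0.0]]
wrist_force: [-1.7, 0.1, 7.1]
gripper_width: 0.394
```

Call:
{"method": "move_arm", "body": {
  "increments": [0,0,0,-0.04,0,0,0.02,0,0,0,-0.08,0,0,0.02,0,0,0,-0.1,-0.03,-0.003,0.02,0,0,0,-0.1,-0.07,-0.008,0.02,0,0,0,-0.1,-0.11,-0.012,0.02,0,0,0,-0.1,-0.15,-0.017,0.02,0,0,0,-0.1,-0.18,-0.02,0.02,0,0,0,-0.1,-0.2014,-0.023,0.02,0,0,0,-0.1,-0.2014,-0.023,0.02,0,0,0,-0.1,-0.2014,-0.023,0.02,0,0,0,-0.1,-0.2014,-0.023,0.02,0,0,0,-0.1,-0.2014,-0.023,0.02]
}}

```text
time_s: 9.48
tcp_pos: [0.6575, -0.1057, 0.1245]
ee_rot: [[-0.001, -0.998, -0.055], [0.0, -0.055, 0.998], [-1.0, 0.001, 0.0]]
wrist_force: [0.3, 0.2, -0.3]
gripper_width: 0.399
```

Run:
```python
from h import *
s=snap('wrist','w5');print(s['tcp_pos'],s['time_s'],s['gripper_width'],inc([.6582,-.1051,.047]))
snap('scene','s5',(150,120,370,270),3.6)
```

```text
[ 0.65750222 -0.10567655  0.12447126] 9.4833 0.39944418185310365 [ 0.0778 -0.0006  0.0006]
```

View pics/s5.png

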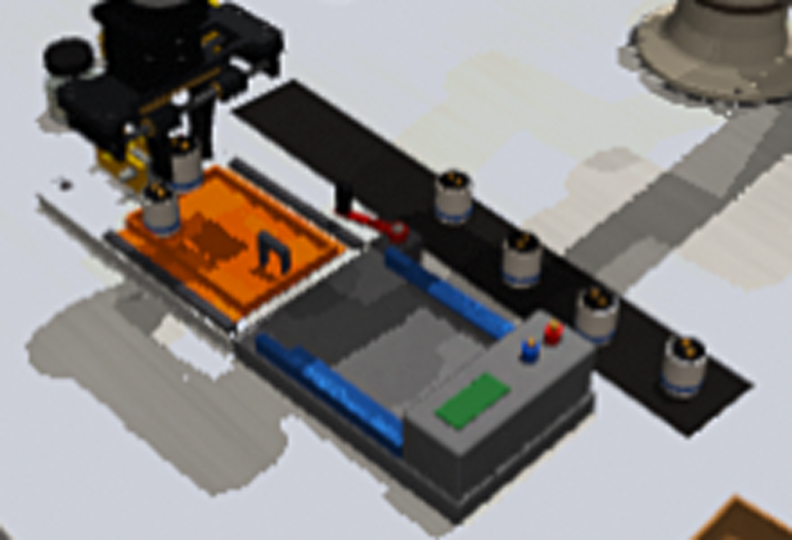

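View pics/w5.png

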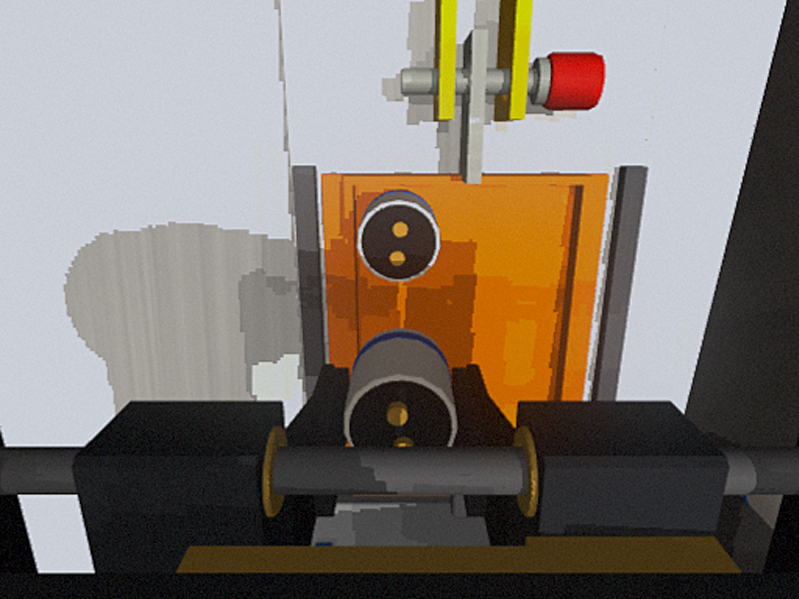

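Call:
{"method": "move_arm", "body": {
  "increments": [0,0,0,0.035,-0.001,0.0005,0.02,0,0,0,0.06,-0.001,0.0005,0.02,0,0,0,0.071,-0.001,0.0005,0.02,0,0,0,0.0755,-0.001,0.0005,0.02,0,0,0,0.0755,-0.001,0.0005,0.02,0,0,0,0.0755,-0.001,0.0005,0.02,0,0,0,0.0755,-0.001,0.0005,0.02]
}}

```text
time_s: 10.17
tcp_pos: [0.6602, -0.1052, 0.0501]
ee_rot: [[0.002, -0.998, -0.056], [-0.0, -0.056, 0.998], [-1.0, -0.002, -0.0]]
wrist_force: [0.2, 0.0, -1.2]
gripper_width: 0.395
```

Call:
{"method": "move_arm", "body": {
  "increments": [0,0,0,0,0,0,0.043,0,0,0,0,0,0,0.043,0,0,0,0,0,0,0.043,0,0,0,0,0,0,0.043,0,0,0,-0.02,0,0,0.043,0,0,0,-0.05,0,0,0.043,0,0,0,-0.075,0,0,0.06,0,0,0,-0.075,0,0,0.06]
}}

```text
time_s: 10.83
tcp_pos: [0.6634, -0.1056, 0.1307]
ee_rot: [[0.012, -0.998, -0.057], [-0.001, -0.057, 0.998], [-1.0, -0.012, -0.002]]
wrist_force: [0.6, 0.4, 1.9]
gripper_width: 0.574
```

Call:
{"method": "move_arm", "body": {
  "increments": [0,0,0,0,0.035,0.0185,0.06,0,0,0,0,0.07,0.037,0.06,0,0,0,0,0.105,0.0555,0.06,0,0,0,0,0.14,0.074,0.06,0,0,0,0,0.175,0.0925,0.06,0,0,0,0,0.21,0.111,0.06,0,0,0,0,0.2247,0.1188,0.06,0,0,0,0,0.2247,0.1188,0.06,0,0,0,0,0.2247,0.1188,0.06,0,0,0,0,0.2247,0.1188,0.06]
}}

```text
time_s: 11.67
tcp_pos: [0.43, 0.0012, 0.1246]
ee_rot: [[0.002, -0.998, -0.056], [0.0, -0.056, 0.998], [-1.0, -0.002, 0.0]]
wrist_force: [-0.0, 0.3, 0.6]
gripper_width: 0.688
```

Run:
```python
from h import *
s=snap('wrist','w6');print(s['tcp_pos'],s['time_s'],s['gripper_width'],inc([.427,.001,.025]))
snap('scene','s6',(150,120,370,270),3.6)
```

```text
[0.42996638 0.00118133 0.12456581] 11.6667 0.6883379495086458 [0.0993 0.0032 0.0001]
```

View pics/s6.png

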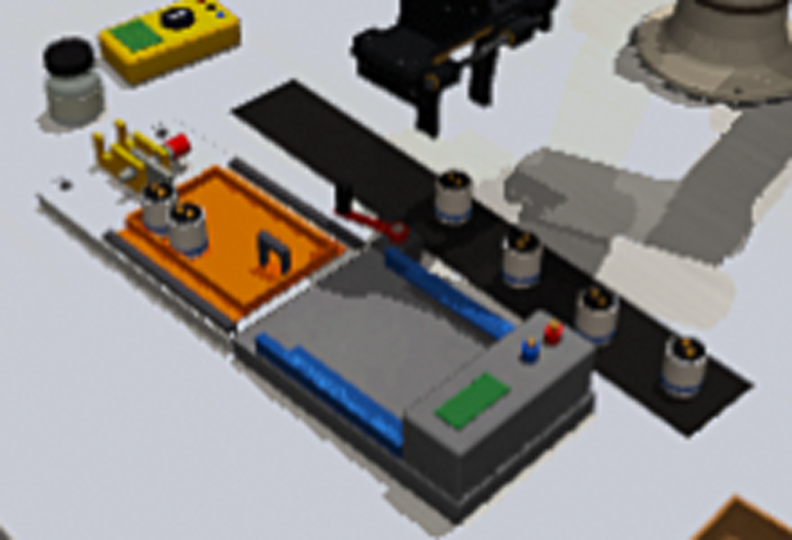

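View pics/w6.png

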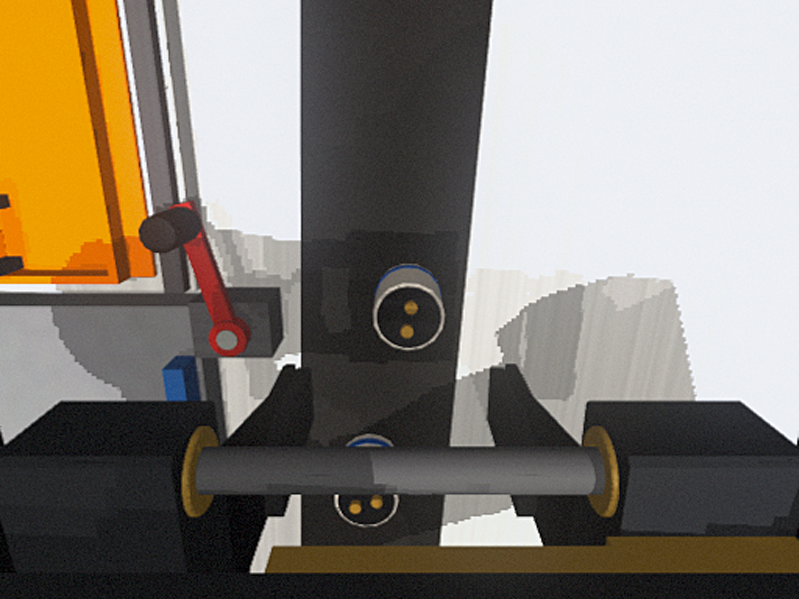

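Call:
{"method": "move_arm", "body": {
  "increments": [0,0,0,0.04,0.003,0,0.06,0,0,0,0.075,0.003,0,0.06,0,0,0,0.095,0.003,0,0.06,0,0,0,0.0995,0.003,0,0.06,0,0,0,0.0995,0.003,0,0.06,0,0,0,0.0995,0.003,0,0.02,0,0,0,0.0995,0.003,0,0.02,0,0,0,0.0995,0.003,0,0.02,0,0,0,0.0995,0.003,0,0.02,0,0,0,0.0995,0.003,0,0.02,0,0,0,0.0995,0.003,0,0.02,0,0,0,0.0995,0.003,0,0.02]
}}

```text
time_s: 12.77
tcp_pos: [0.4262, 0.001, 0.0254]
ee_rot: [[0.001, -0.998, -0.056], [0.0, -0.056, 0.998], [-1.0, -0.001, 0.0]]
wrist_force: [-1.9, 0.1, 6.6]
gripper_width: 0.396
```

Call:
{"method": "move_arm", "body": {
  "increments": [0,0,0,-0.04,0,0,0.02,0,0,0,-0.08,0,0,0.02,0,0,0,-0.1,-0.03,-0.01,0.02,0,0,0,-0.1,-0.065,-0.022,0.02,0,0,0,-0.1,-0.1,-0.034,0.02,0,0,0,-0.1,-0.135,-0.046,0.02,0,0,0,-0.1,-0.17,-0.058,0.02,0,0,0,-0.1,-0.205,-0.07,0.02,0,0,0,-0.1,-0.225,-0.078,0.02,0,0,0,-0.1,-0.225,-0.078,0.02,0,0,0,-0.1,-0.225,-0.078,0.02,0,0,0,-0.1,-0.225,-0.078,0.02]
}}

```text
time_s: 13.77
tcp_pos: [0.6535, -0.0646, 0.1237]
ee_rot: [[-0.002, -0.998, -0.055], [0.0, -0.055, 0.998], [-1.0, 0.002, 0.0]]
wrist_force: [-0.3, -0.8, -1.0]
gripper_width: 0.396
```

Run:
```python
from h import *
s=snap('wrist','w7');print(s['tcp_pos'],s['time_s'],s['gripper_width'],inc([.6561,-.0641,.048]))
```

```text
[ 0.65351469 -0.0645566   0.123722  ] 13.7667 0.3961761646283582 [ 0.0762 -0.0028  0.0001]
```

View pics/w7.png

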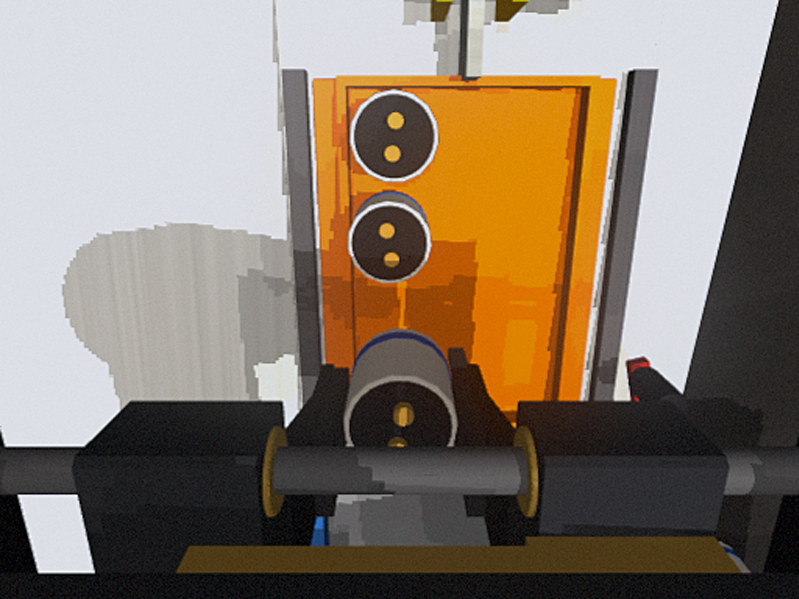

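Call:
{"method": "move_arm", "body": {
  "increments": [0,0,0,0.035,-0.0015,0.0005,0.02,0,0,0,0.06,-0.0015,0.0005,0.02,0,0,0,0.071,-0.0015,0.0005,0.02,0,0,0,0.075,-0.0015,0.0005,0.02,0,0,0,0.075,-0.0015,0.0005,0.02,0,0,0,0.075,-0.0015,0.0005,0.02,0,0,0,0.075,-0.0015,0.0005,0.02]
}}

```text
time_s: 14.4
tcp_pos: [0.6568, -0.0638, 0.0508]
ee_rot: [[0.002, -0.998, -0.056], [0.0, -0.056, 0.998], [-1.0, -0.002, -0.0]]
wrist_force: [0.1, 0.3, -0.8]
gripper_width: 0.391
```

Call:
{"method": "move_arm", "body": {
  "increments": [0,0,0,0,0,0,0.043,0,0,0,0,0,0,0.043,0,0,0,0,0,0,0.043,0,0,0,0,0,0,0.043,0,0,0,-0.02,0,0,0.043,0,0,0,-0.05,0,0,0.043,0,0,0,-0.075,0,0,0.06,0,0,0,-0.075,0,0,0.06]
}}

```text
time_s: 15.07
tcp_pos: [0.6599, -0.0642, 0.1311]
ee_rot: [[0.012, -0.998, -0.057], [-0.001, -0.057, 0.998], [-1.0, -0.012, -0.001]]
wrist_force: [0.1, -1.6, 1.5]
gripper_width: 0.57
```

Call:
{"method": "move_arm", "body": {
  "increments": [0,0,0,0,0.03,0.027,0.06,0,0,0,0,0.06,0.054,0.06,0,0,0,0,0.09,0.081,0.06,0,0,0,0,0.12,0.108,0.06,0,0,0,0,0.15,0.135,0.06,0,0,0,0,0.18,0.162,0.06,0,0,0,0,0.2025,0.183,0.06,0,0,0,0,0.2025,0.183,0.06,0,0,0,0,0.2025,0.183,0.06,0,0,0,0,0.2025,0.183,0.06,0,0,0,0,0.2025,0.183,0.06]
}}

```text
time_s: 15.98
tcp_pos: [0.4447, 0.1072, 0.1246]
ee_rot: [[0.001, -0.999, -0.054], [0.0, -0.054, 0.999], [-1.0, -0.001, 0.0]]
wrist_force: [-0.2, -0.1, 0.2]
gripper_width: 0.691
```

Run:
```python
from h import *
s=snap('wrist','w8');print(s['tcp_pos'],s['time_s'],s['gripper_width'],inc([.4425,.1075,.025]))
snap('scene','s8',(150,120,370,270),3.6)
```

```text
[0.44469978 0.10722506 0.12463202] 15.9833 0.6911813354462542 [0.0995 0.0022 0.0006]
```

View pics/s8.png

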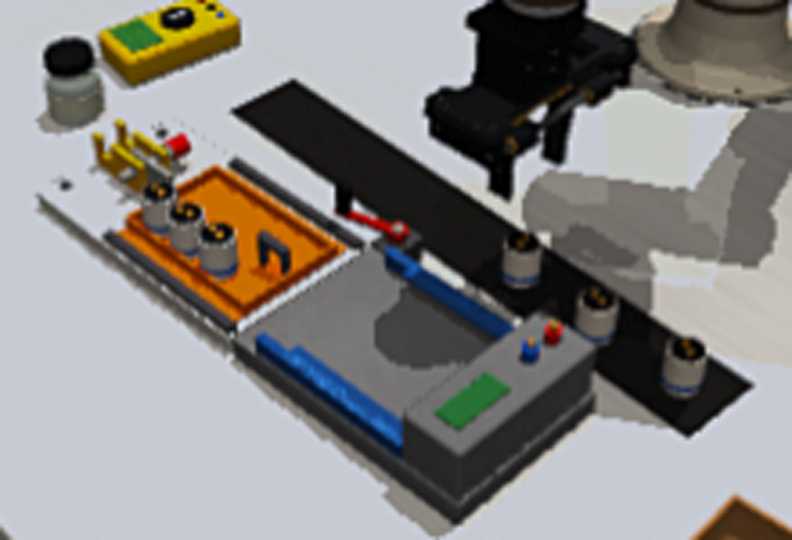

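View pics/w8.png

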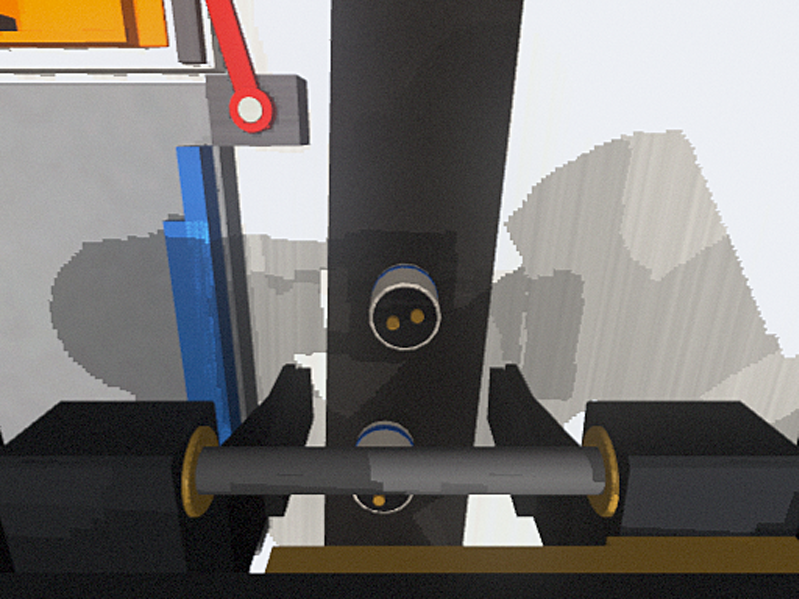

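Call:
{"method": "move_arm", "body": {
  "increments": [0,0,0,0.04,0.002,0,0.06,0,0,0,0.075,0.002,0,0.06,0,0,0,0.095,0.002,0,0.06,0,0,0,0.0995,0.002,0,0.06,0,0,0,0.0995,0.002,0,0.06,0,0,0,0.0995,0.002,0,0.02,0,0,0,0.0995,0.002,0,0.02,0,0,0,0.0995,0.002,0,0.02,0,0,0,0.0995,0.002,0,0.02,0,0,0,0.0995,0.002,0,0.02,0,0,0,0.0995,0.002,0,0.02,0,0,0,0.0995,0.002,0,0.02]
}}

```text
time_s: 17.08
tcp_pos: [0.4423, 0.1077, 0.026]
ee_rot: [[0.001, -0.998, -0.056], [0.001, -0.056, 0.998], [-1.0, -0.002, 0.001]]
wrist_force: [-1.3, -0.2, 6.1]
gripper_width: 0.393
```

Call:
{"method": "move_arm", "body": {
  "increments": [0,0,0,-0.04,0,0,0.02,0,0,0,-0.08,0,0,0.02,0,0,0,-0.1,-0.015,-0.03,0.02,0,0,0,-0.1,-0.035,-0.065,0.02,0,0,0,-0.1,-0.055,-0.1,0.02,0,0,0,-0.1,-0.073,-0.135,0.02,0,0,0,-0.1,-0.092,-0.17,0.02,0,0,0,-0.1,-0.111,-0.205,0.02,0,0,0,-0.1,-0.13,-0.24,0.02,0,0,0,-0.1,-0.144,-0.265,0.02,0,0,0,-0.1,-0.144,-0.265,0.02,0,0,0,-0.1,-0.144,-0.265,0.02]
}}

```text
time_s: 18.08
tcp_pos: [0.5999, -0.1505, 0.1239]
ee_rot: [[-0.002, -0.999, -0.052], [0.0, -0.052, 0.999], [-1.0, 0.002, 0.001]]
wrist_force: [-1.2, 0.4, 0.2]
gripper_width: 0.395
```

Call:
{"method": "move_arm", "body": {
  "increments": [0,0,0,0,0,0,0.02,0,0,0,0,0,0,0.02]
}}

```text
time_s: 18.25
tcp_pos: [0.5994, -0.1482, 0.1249]
ee_rot: [[-0.001, -0.998, -0.056], [0.0, -0.056, 0.998], [-1.0, 0.001, 0.0]]
wrist_force: [0.4, 0.1, -0.0]
gripper_width: 0.397
```

Run:
```python
from h import *
s=snap('wrist','w9');print(s['tcp_pos'],s['ee_rot'].round(3),s['time_s'],s['gripper_width'],inc([.6005,-.1492,.048]))
```

```text
[ 0.5994477  -0.14824254  0.12489071] [[-0.001 -0.998 -0.056]
 [ 0.    -0.056  0.998]
 [-1.     0.001  0.   ]] 18.25 0.3972614496597861 [ 0.0772 -0.0008 -0.0012]
```

View pics/w9.png

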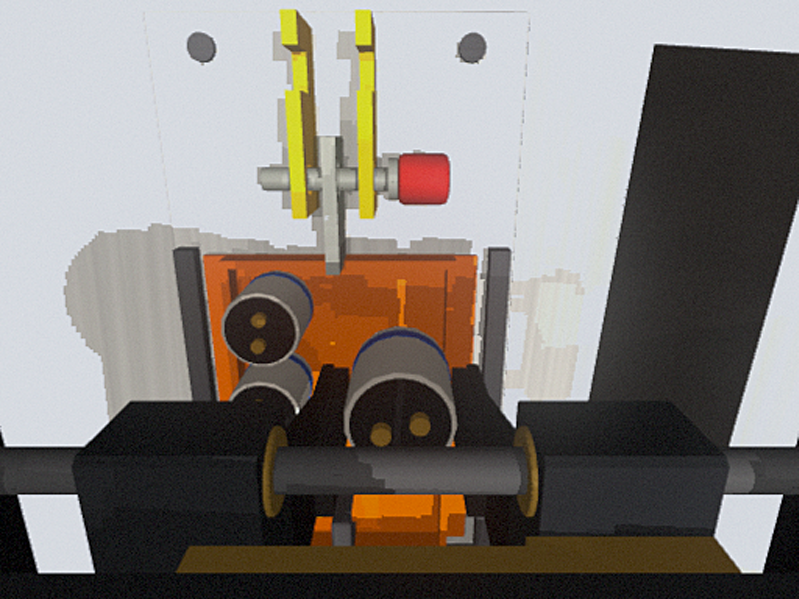

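Call:
{"method": "move_arm", "body": {
  "increments": [0,0,0,0.035,-0.0005,-0.001,0.02,0,0,0,0.06,-0.0005,-0.001,0.02,0,0,0,0.071,-0.0005,-0.001,0.02,0,0,0,0.0755,-0.0005,-0.001,0.02,0,0,0,0.0755,-0.0005,-0.001,0.02,0,0,0,0.0755,-0.0005,-0.001,0.02,0,0,0,0.0755,-0.0005,-0.001,0.02]
}}

```text
time_s: 18.88
tcp_pos: [0.6016, -0.1498, 0.0505]
ee_rot: [[0.002, -0.998, -0.057], [-0.0, -0.057, 0.998], [-1.0, -0.002, -0.0]]
wrist_force: [0.1, -0.2, -0.4]
gripper_width: 0.395
```

Call:
{"method": "move_arm", "body": {
  "increments": [0,0,0,0,0,0,0.043,0,0,0,0,0,0,0.043,0,0,0,0,0,0,0.043,0,0,0,0,0,0,0.043,0,0,0,-0.02,0,0,0.043,0,0,0,-0.05,0,0,0.043,0,0,0,-0.075,0,0,0.06,0,0,0,-0.075,0,0,0.06]
}}

```text
time_s: 19.55
tcp_pos: [0.6045, -0.1509, 0.1307]
ee_rot: [[0.011, -0.998, -0.057], [-0.002, -0.057, 0.998], [-1.0, -0.011, -0.003]]
wrist_force: [0.6, 0.0, 0.8]
gripper_width: 0.573
```

Call:
{"method": "move_arm", "body": {
  "increments": [-7,0,0,-0.005,0.013,0.036,0.06,-14,0,0,-0.01,0.026,0.072,0.06,-21,0,0,-0.015,0.039,0.108,0.06,-28,0,0,-0.02,0.052,0.144,0.06,-35,0,0,-0.02,0.065,0.181,0.06,-42,0,0,-0.02,0.078,0.217,0.06,-49,0,0,-0.02,0.091,0.254,0.06,-56,0,0,-0.02,0.104,0.29,0.06,-63,0,0,-0.02,0.117,0.326,0.06,-70,0,0,-0.02,0.13,0.363,0.06,-77,0,0,-0.02,0.13,0.363,0.06,-84,0,0,-0.02,0.13,0.363,0.06]
}}

```text
time_s: 20.55
tcp_pos: [0.45, 0.2072, 0.1446]
ee_rot: [[0.0, -0.039, -0.999], [0.0, -0.999, 0.039], [-1.0, -0.0, -0.0]]
wrist_force: [0.2, 0.1, 0.2]
gripper_width: 0.687
```

Call:
{"method": "move_arm", "body": {
  "increments": [-6,0,0,0,0,0,0.06,-6,0,0,0,0,0,0.06,-6,0,0,0,0,0,0.06,-6,0,0,0,0,0,0.06]
}}

```text
time_s: 20.88
tcp_pos: [0.451, 0.2048, 0.1445]
ee_rot: [[-0.0, 0.053, -0.999], [-0.0, -0.999, -0.053], [-1.0, 0.0, 0.0]]
wrist_force: [0.4, -0.0, -0.3]
gripper_width: 0.692
```

Run:
```python
from h import *
s=snap('wrist','w10');print(s['tcp_pos'],s['ee_rot'].round(3),s['time_s'],s['gripper_width'],inc([.450,.206,.025]))
snap('scene','s10',(150,120,370,270),3.6)
```

```text
[0.45095431 0.20480134 0.14448017] [[-0.     0.053 -0.999]
 [-0.    -0.999 -0.053]
 [-1.     0.     0.   ]] 20.8833 0.6924186260575562 [ 0.1195 -0.0013  0.0009]
```

View pics/s10.png

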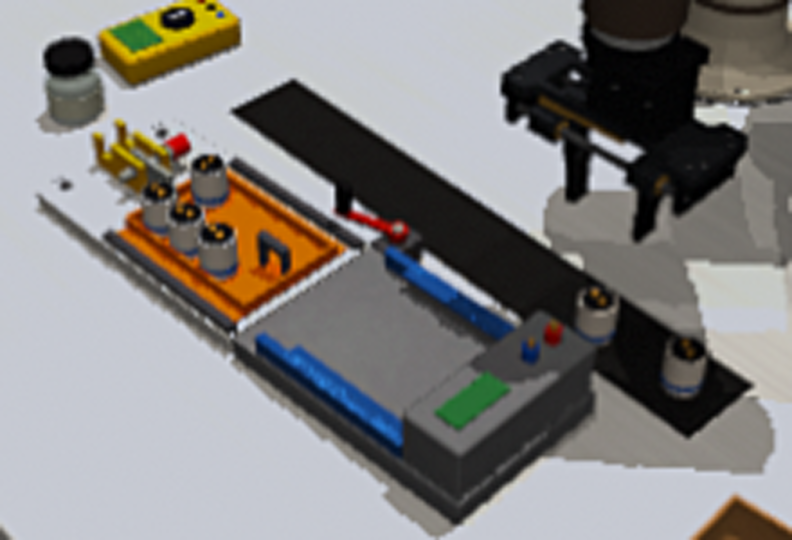

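View pics/w10.png

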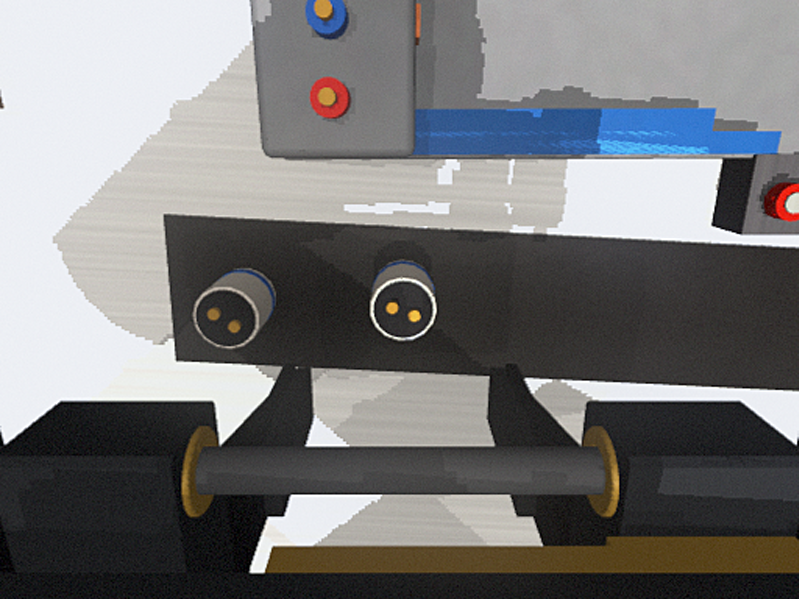

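Run:
```python
from h import *
E=ext('wrist');w=plane('wrist',np.array([(403.5,308.5),(227,317)])/1.56,.0405,E).round(4);print(w)
s=r.sense();print([inc([a[0],a[1],.025],s) for a in w])
```

```text
[[0.4492 0.2035 0.0405]
 [0.4396 0.2946 0.0405]]
[array([0.1195, 0.0011, 0.0019]), array([ 0.1195, -0.0904,  0.0066])]
```

Call:
{"method": "move_arm", "body": {
  "increments": [0,0,0,0.04,0.001,0.002,0.06,0,0,0,0.08,0.001,0.002,0.06,0,0,0,0.11,0.001,0.002,0.06,0,0,0,0.119,0.001,0.002,0.06,0,0,0,0.119,0.001,0.002,0.06,0,0,0,0.119,0.001,0.002,0.02,0,0,0,0.119,0.001,0.002,0.02,0,0,0,0.119,0.001,0.002,0.02,0,0,0,0.119,0.001,0.002,0.02,0,0,0,0.119,0.001,0.002,0.02,0,0,0,0.119,0.001,0.002,0.02,0,0,0,0.119,0.001,0.002,0.02]
}}

```text
time_s: 21.98
tcp_pos: [0.4495, 0.2043, 0.0268]
ee_rot: [[0.002, 0.056, -0.998], [0.001, -0.998, -0.056], [-1.0, -0.001, -0.002]]
wrist_force: [-1.5, -1.3, 6.5]
gripper_width: 0.395
```

Call:
{"method": "move_arm", "body": {
  "increments": [0,0,0,-0.04,0,0,0.02,0,0,0,-0.08,0,0,0.02,0,0,0,-0.1,0,0,0.02,7,0,0,-0.1,0.03,-0.012,0.02,14,0,0,-0.1,0.065,-0.026,0.02,21,0,0,-0.1,0.1,-0.04,0.02,28,0,0,-0.1,0.135,-0.055,0.02,35,0,0,-0.1,0.17,-0.07,0.02,42,0,0,-0.1,0.205,-0.085,0.02,49,0,0,-0.1,0.24,-0.1,0.02,56,0,0,-0.1,0.275,-0.115,0.02,63,0,0,-0.1,0.305,-0.126,0.02]
}}

```text
time_s: 22.98
tcp_pos: [0.5925, -0.0959, 0.1254]
ee_rot: [[0.0, -0.868, -0.497], [0.0, -0.497, 0.868], [-1.0, -0.0, -0.0]]
wrist_force: [1.0, 0.8, 0.1]
gripper_width: 0.39
```

Call:
{"method": "move_arm", "body": {
  "increments": [7,0,0,0,0,0,0.02,14,0,0,0,0,0,0.02,21,0,0,0,0,0,0.02,27,0,0,0,0,0,0.02,27,0,0,0,0,0,0.02,27,0,0,0,0,0,0.02]
}}

```text
time_s: 23.48
tcp_pos: [0.5915, -0.0937, 0.1254]
ee_rot: [[-0.0, -0.998, -0.058], [0.0, -0.058, 0.998], [-1.0, 0.0, 0.0]]
wrist_force: [0.1, 0.2, -0.4]
gripper_width: 0.389
```

Run:
```python
from h import *
s=snap('wrist','w11');print(s['tcp_pos'],s['ee_rot'].round(3),s['time_s'],s['gripper_width'],inc([.5983,-.1083,.05]))
```

```text
[ 0.59146936 -0.09365508  0.12541112] [[-0.    -0.998 -0.058]
 [ 0.    -0.058  0.998]
 [-1.     0.     0.   ]] 23.4833 0.38870912452361567 [ 0.0755 -0.0059 -0.0151]
```

View pics/w11.png

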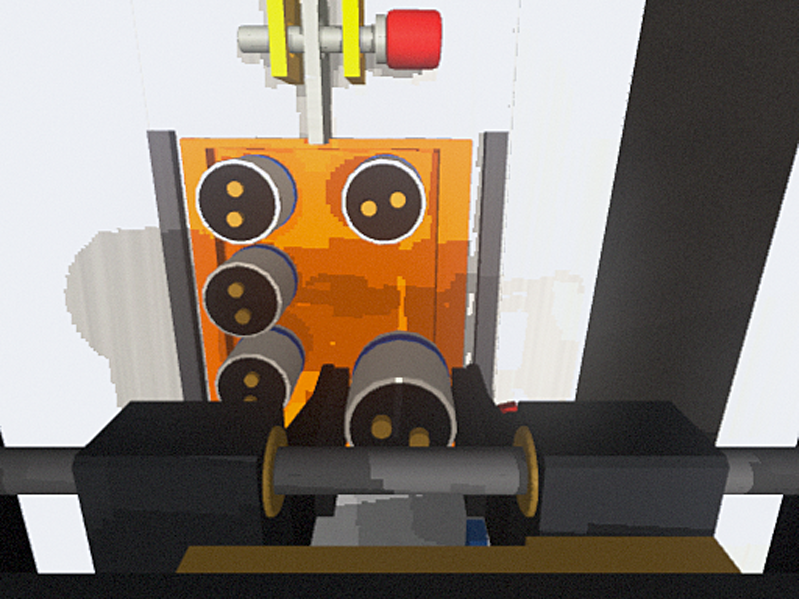

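Call:
{"method": "move_arm", "body": {
  "increments": [0,0,0,0,-0.006,-0.015,0.02,0,0,0,0.03,-0.006,-0.015,0.02,0,0,0,0.06,-0.006,-0.015,0.02,0,0,0,0.071,-0.006,-0.015,0.02,0,0,0,0.0755,-0.006,-0.015,0.02,0,0,0,0.0755,-0.006,-0.015,0.02,0,0,0,0.0755,-0.006,-0.015,0.02,0,0,0,0.0755,-0.006,-0.015,0.02]
}}

```text
time_s: 24.2
tcp_pos: [0.599, -0.1081, 0.0506]
ee_rot: [[0.001, -0.998, -0.057], [-0.0, -0.057, 0.998], [-1.0, -0.001, -0.0]]
wrist_force: [0.4, 0.7, 0.2]
gripper_width: 0.396
```

Call:
{"method": "move_arm", "body": {
  "increments": [0,0,0,0,0,0,0.043,0,0,0,0,0,0,0.043,0,0,0,0,0,0,0.043,0,0,0,0,0,0,0.043,0,0,0,-0.02,0,0,0.043,0,0,0,-0.05,0,0,0.043,0,0,0,-0.075,0,0,0.06,0,0,0,-0.075,0,0,0.06]
}}

```text
time_s: 24.87
tcp_pos: [0.6022, -0.1086, 0.1311]
ee_rot: [[0.011, -0.998, -0.057], [-0.001, -0.057, 0.998], [-1.0, -0.011, -0.002]]
wrist_force: [2.0, 0.2, 0.6]
gripper_width: 0.571
```

Call:
{"method": "move_arm", "body": {
  "increments": [-7,0,0,-0.005,0.012,0.037,0.06,-14,0,0,-0.01,0.024,0.074,0.06,-21,0,0,-0.015,0.036,0.111,0.06,-28,0,0,-0.02,0.048,0.148,0.06,-35,0,0,-0.02,0.06,0.185,0.06,-42,0,0,-0.02,0.073,0.222,0.06,-49,0,0,-0.02,0.085,0.259,0.06,-56,0,0,-0.02,0.097,0.296,0.06,-63,0,0,-0.02,0.11,0.333,0.06,-70,0,0,-0.02,0.122,0.37,0.06,-77,0,0,-0.02,0.135,0.411,0.06,-84,0,0,-0.02,0.135,0.411,0.06]
}}

```text
time_s: 25.87
tcp_pos: [0.4396, 0.3003, 0.1453]
ee_rot: [[0.002, -0.036, -0.999], [0.002, -0.999, 0.036], [-1.0, -0.003, -0.002]]
wrist_force: [0.3, -0.6, 1.3]
gripper_width: 0.695
```

Call:
{"method": "move_arm", "body": {
  "increments": [-6,0,0,0,0,0,0.06,-6,0,0,0,0,0,0.06,-6,0,0,0,0,0,0.06,-6,0,0,0,0,0,0.06]
}}

```text
time_s: 26.2
tcp_pos: [0.441, 0.2941, 0.1449]
ee_rot: [[-0.0, 0.053, -0.999], [-0.0, -0.999, -0.053], [-1.0, 0.0, 0.0]]
wrist_force: [-0.1, 0.5, 0.6]
gripper_width: 0.689
```

Run:
```python
from h import *
s=snap('wrist','w12');print(s['tcp_pos'],s['ee_rot'].round(3),s['time_s'],s['gripper_width'],inc([.4396,.2946,.025]))
snap('scene','s12',(150,120,370,270),3.6)
```

```text
[0.44099881 0.29413869 0.14493426] [[-0.     0.053 -0.999]
 [-0.    -0.999 -0.053]
 [-1.     0.     0.   ]] 26.2 0.6892423715698291 [ 0.12   -0.0007  0.0014]
```

View pics/s12.png

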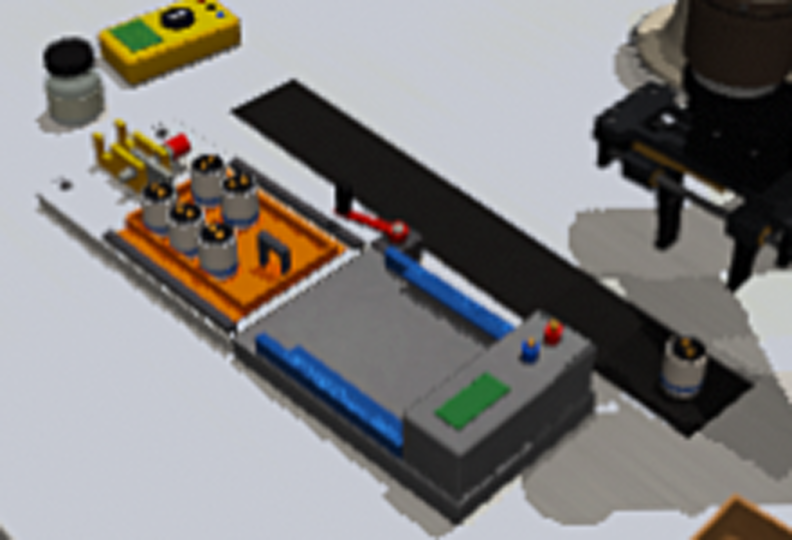

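View pics/w12.png

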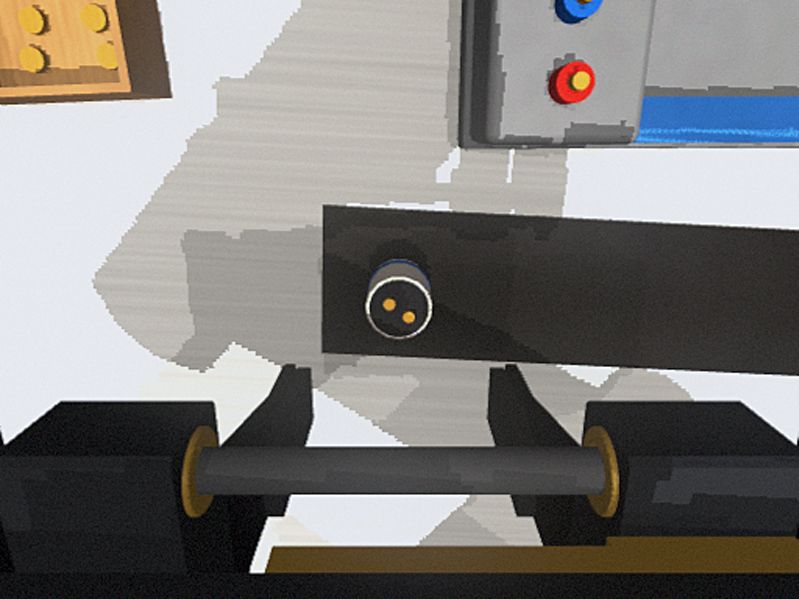

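Call:
{"method": "move_arm", "body": {
  "increments": [0,0,0,0.04,-0.0005,0.0015,0.06,0,0,0,0.08,-0.0005,0.0015,0.06,0,0,0,0.11,-0.0005,0.0015,0.06,0,0,0,0.119,-0.0005,0.0015,0.06,0,0,0,0.119,-0.0005,0.0015,0.06,0,0,0,0.119,-0.0005,0.0015,0.02,0,0,0,0.119,-0.0005,0.0015,0.02,0,0,0,0.119,-0.0005,0.0015,0.02,0,0,0,0.119,-0.0005,0.0015,0.02,0,0,0,0.119,-0.0005,0.0015,0.02,0,0,0,0.119,-0.0005,0.0015,0.02,0,0,0,0.119,-0.0005,0.0015,0.02]
}}

```text
time_s: 27.3
tcp_pos: [0.4399, 0.2955, 0.0273]
ee_rot: [[0.001, 0.056, -0.998], [0.001, -0.998, -0.056], [-1.0, -0.001, -0.002]]
wrist_force: [-1.4, -1.1, 7.2]
gripper_width: 0.391
```

Call:
{"method": "move_arm", "body": {
  "increments": [0,0,0,-0.04,0,0,0.02,0,0,0,-0.08,0,0,0.02,0,0,0,-0.1,0,0,0.02,7,0,0,-0.1,0.03,-0.012,0.02,14,0,0,-0.1,0.065,-0.025,0.02,21,0,0,-0.1,0.1,-0.038,0.02,28,0,0,-0.1,0.135,-0.05,0.02,35,0,0,-0.1,0.17,-0.063,0.02,42,0,0,-0.1,0.205,-0.077,0.02,49,0,0,-0.1,0.24,-0.09,0.02,56,0,0,-0.1,0.275,-0.103,0.02,63,0,0,-0.1,0.31,-0.115,0.02]
}}

```text
time_s: 28.3
tcp_pos: [0.5717, -0.0099, 0.126]
ee_rot: [[-0.0, -0.868, -0.497], [0.0, -0.497, 0.868], [-1.0, -0.0, 0.0]]
wrist_force: [-0.6, -0.2, -0.1]
gripper_width: 0.392
```

Call:
{"method": "move_arm", "body": {
  "increments": [7,0,0,0,0,0,0.02,14,0,0,0,0,0,0.02,21,0,0,0,0,0,0.02,27,0,0,0,0,0,0.02,27,0,0,0,0,0,0.02,27,0,0,0,0,0,0.02]
}}

```text
time_s: 28.8
tcp_pos: [0.5712, -0.0082, 0.1259]
ee_rot: [[-0.0, -0.998, -0.058], [0.0, -0.058, 0.998], [-1.0, 0.0, 0.0]]
wrist_force: [0.2, -0.4, -1.0]
gripper_width: 0.395
```

Run:
```python
from h import *
s=snap('wrist','w13');print(s['tcp_pos'],s['ee_rot'].round(3),s['time_s'],s['gripper_width'],inc([.5962,-.0673,.05]))
```

```text
[ 0.57119416 -0.00817111  0.12588993] [[-0.    -0.998 -0.058]
 [ 0.    -0.058  0.998]
 [-1.     0.     0.   ]] 28.8 0.3945795750846422 [ 0.0759 -0.0215 -0.0606]
```

View pics/w13.png

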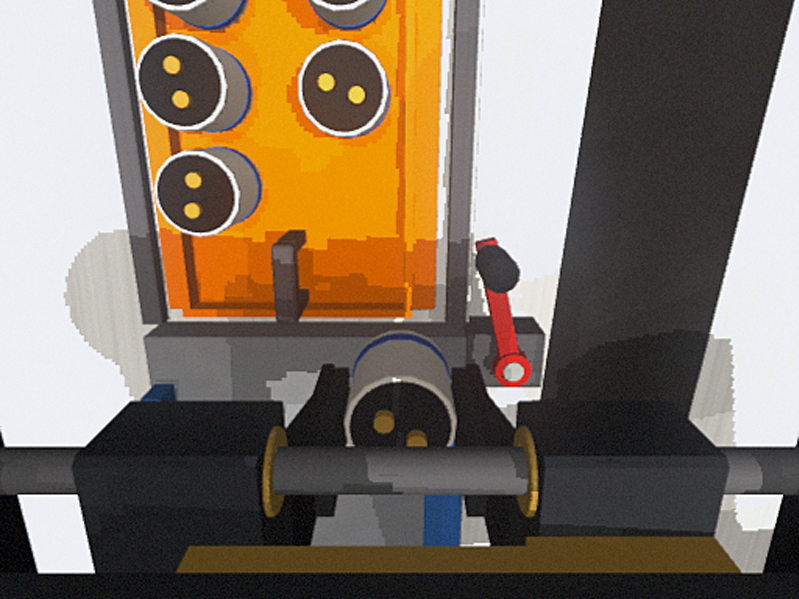

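Call:
{"method": "move_arm", "body": {
  "increments": [0,0,0,0,-0.0115,-0.03,0.02,0,0,0,0,-0.0215,-0.0606,0.02,0,0,0,0.01,-0.0215,-0.0606,0.02,0,0,0,0.035,-0.0215,-0.0606,0.02,0,0,0,0.06,-0.0215,-0.0606,0.02,0,0,0,0.07,-0.0215,-0.0606,0.02,0,0,0,0.0755,-0.0215,-0.0606,0.02,0,0,0,0.0755,-0.0215,-0.0606,0.02,0,0,0,0.0755,-0.0215,-0.0606,0.02,0,0,0,0.0755,-0.0215,-0.0606,0.02]
}}

```text
time_s: 29.68
tcp_pos: [0.5967, -0.0671, 0.0513]
ee_rot: [[0.001, -0.998, -0.057], [-0.0, -0.057, 0.998], [-1.0, -0.001, -0.0]]
wrist_force: [-1.1, -0.1, 2.2]
gripper_width: 0.392
```

Call:
{"method": "move_arm", "body": {
  "increments": [0,0,0,0,0,0,0.043,0,0,0,0,0,0,0.043,0,0,0,0,0,0,0.043,0,0,0,0,0,0,0.043,0,0,0,-0.02,0,0,0.043,0,0,0,-0.05,0,0,0.043,0,0,0,-0.09,0,0,0.06,0,0,0,-0.13,0,0,0.06,0,0,0,-0.16,0,0,0.06,0,0,0,-0.16,0,0,0.06,0,0,0,-0.16,0,0,0.06]
}}

```text
time_s: 30.6
tcp_pos: [0.5972, -0.0673, 0.2129]
ee_rot: [[0.005, -0.998, -0.055], [0.001, -0.055, 0.998], [-1.0, -0.005, 0.001]]
wrist_force: [-0.4, 0.3, -1.2]
gripper_width: 0.677
```

Run:
```python
from h import *
s=snap('wrist','w14');print(s['tcp_pos'],s['ee_rot'].round(3),s['time_s'],s['gripper_width'])
snap('scene','s14',(150,120,370,270),3.6)
```

```text
[ 0.59721106 -0.06733537  0.21293571] [[ 0.005 -0.998 -0.055]
 [ 0.001 -0.055  0.998]
 [-1.    -0.005  0.001]] 30.6 0.6768649527457907
```

View pics/s14.png

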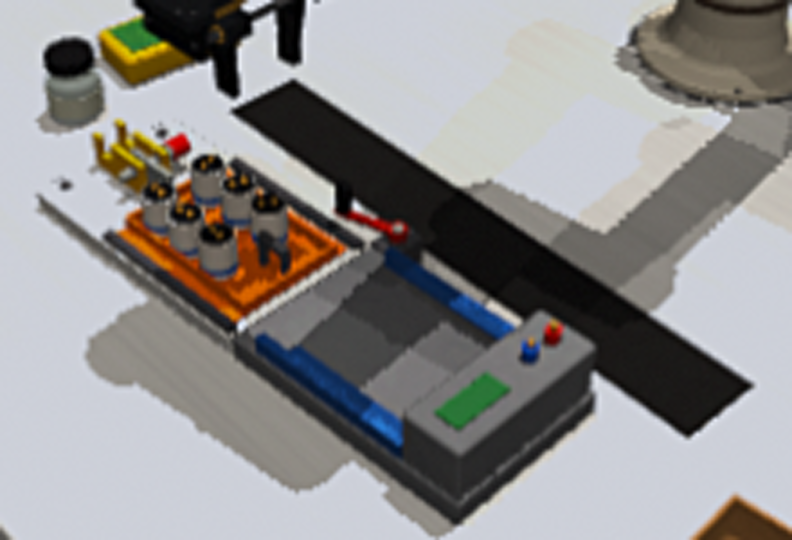

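View pics/w14.png

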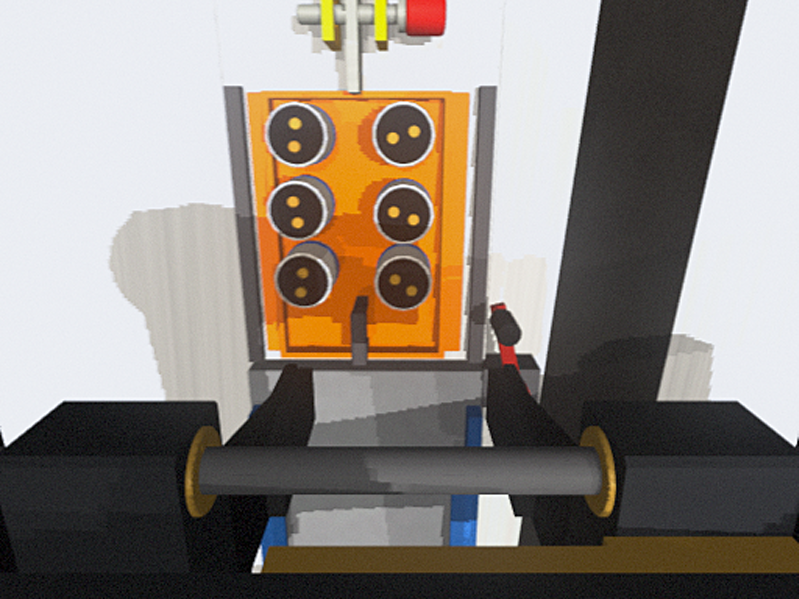

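Call:
{"method": "move_arm", "body": {
  "increments": [7,0,0,0.01,0.002,-0.02,0.045,14,0,0,0.02,0.004,-0.04,0.045,21,0,0,0.03,0.006,-0.06,0.045,28,0,0,0.04,0.008,-0.08,0.045,35,0,0,0.05,0.01,-0.1,0.045,42,0,0,0.06,0.012,-0.12,0.045,49,0,0,0.07,0.013,-0.1455,0.045,56,0,0,0.07,0.013,-0.1455,0.045,63,0,0,0.07,0.013,-0.1455,0.045,70,0,0,0.07,0.013,-0.1455,0.045,77,0,0,0.07,0.013,-0.1455,0.045,84,0,0,0.07,0.013,-0.1455,0.045]
}}

```text
time_s: 31.7
tcp_pos: [0.59, -0.2135, 0.138]
ee_rot: [[-0.005, -0.153, 0.988], [0.001, 0.988, 0.153], [-1.0, 0.001, -0.005]]
wrist_force: [-0.3, -0.1, 1.2]
gripper_width: 0.514
```

Call:
{"method": "move_arm", "body": {
  "increments": [6,0,0,0,0,0,0.034,6,0,0,0,0,0,0.034,6,0,0,0,0,0,0.034,6,0,0,0,0,0,0.034]
}}

```text
time_s: 32.03
tcp_pos: [0.5908, -0.2134, 0.1393]
ee_rot: [[-0.002, -0.058, 0.998], [0.0, 0.998, 0.058], [-1.0, 0.0, -0.002]]
wrist_force: [0.4, 0.8, 0.8]
gripper_width: 0.398
```

Run:
```python
from h import *
s=snap('wrist','w15');print(s['tcp_pos'],s['ee_rot'].round(3),s['time_s'],s['gripper_width'],s['joints'].round(0),inc([.5923,-.2135,.035]))
print('jar',plane('side',[(316,285)],.075))
```

```text
[ 0.59078127 -0.21338094  0.13931102] [[-0.002 -0.058  0.998]
 [ 0.     0.998  0.058]
 [-1.     0.    -0.002]] 32.0333 0.39846972589292917 [ -5.  27.  -6.  -0. -57. -82.] [ 0.1047 -0.0002  0.0015]
jar [[ 0.59777844 -0.39664955  0.075     ]]
```

View pics/w15.png

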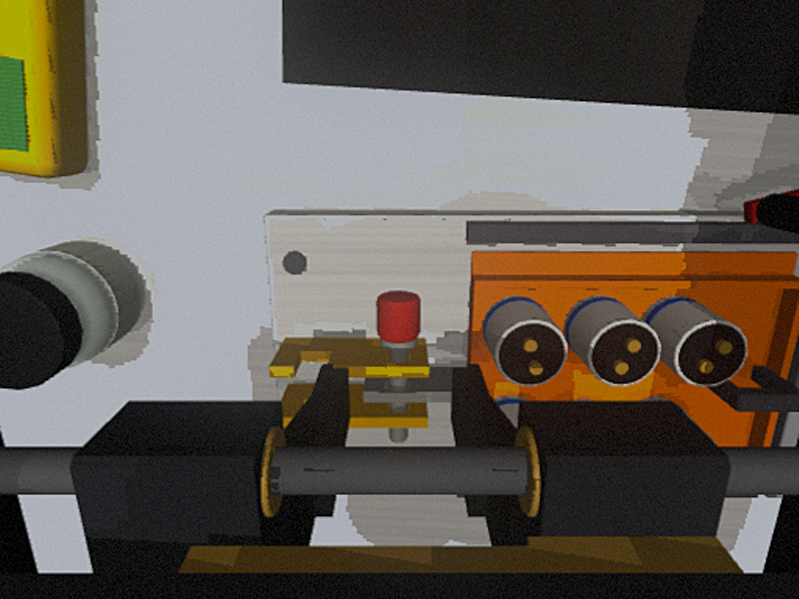

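Run:
```python
from h import *
E=ext('wrist');w=plane('wrist',np.array([(398.5,317),(398.5,300),(398.5,435)])/1.56,[.05,.046,.046],E);print(w.round(4),inv(w).round(1))
s=r.sense();print(inc([w[0][0],w[0][1],.035]))
# cheek far ends / notch
px=np.array([(429,366),(271,367),(428,417)])/1.56
print(inv(plane('wrist',px,.058,E)).round(1))
```

```text
[[ 0.5923 -0.2128  0.05  ]
 [ 0.5849 -0.2132  0.046 ]
 [ 0.6607 -0.2089  0.046 ]] [[ -38.  -219.9   50. ]
 [ -45.4 -219.9   46. ]
 [  30.6 -219.6   46. ]]
[0.1047 0.0005 0.0016]
[[ -15.5 -204.8   58. ]
 [ -14.6 -282.1   58. ]
 [  12.6 -204.7   58. ]]
```

Call:
{"method": "move_arm", "body": {
  "increments": [0,0,0,0.035,0.0005,0.0016,0.034,0,0,0,0.07,0.0005,0.0016,0.034,0,0,0,0.095,0.0005,0.0016,0.034,0,0,0,0.1045,0.0005,0.0016,0.034,0,0,0,0.1045,0.0005,0.0016,0.034,0,0,0,0.1045,0.0005,0.0016,0.005,0,0,0,0.1045,0.0005,0.0016,0.005,0,0,0,0.1045,0.0005,0.0016,0.005,0,0,0,0.1045,0.0005,0.0016,0.005,0,0,0,0.1045,0.0005,0.0016,0.005,0,0,0,0.1045,0.0005,0.0016,0.005,0,0,0,0.1045,0.0005,0.0016,0.005]
}}

```text
time_s: 33.08
tcp_pos: [0.5943, -0.2131, 0.0377]
ee_rot: [[0.004, -0.056, 0.998], [-0.001, 0.998, 0.056], [-1.0, -0.001, 0.004]]
wrist_force: [0.9, -0.1, 5.2]
gripper_width: 0.244
```

Run:
```python
from h import *
s=snap('wrist','w16');print(s['tcp_pos'],s['ee_rot'].round(4),s['time_s'],s['gripper_width']*87,s['wrist_force'])
```

```text
[ 0.59430842 -0.21311702  0.03768184] [[ 3.600e-03 -5.600e-02  9.984e-01]
 [-9.000e-04  9.984e-01  5.600e-02]
 [-1.000e+00 -1.100e-03  3.600e-03]] 33.0833 21.25364088294321 [ 0.94476447 -0.07932889  5.22220084]
```

View pics/w16.png

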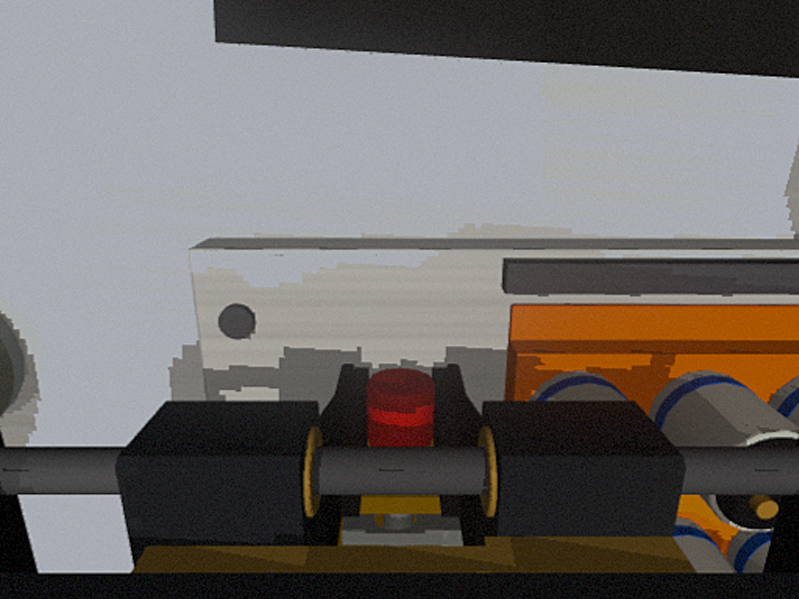

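Call:
{"method": "move_arm", "body": {
  "increments": [0,0,0,0,0,-0.01,0.005,0,0,0,0,0,-0.02,0.005,0,0,0,0,0,-0.03,0.005,0,0,0,0,0,-0.04,0.005,0,0,0,0,0,-0.05,0.005,0,0,0,0,0,-0.06,0.005,0,0,0,0,0,-0.062,0.005,0,0,0,0,0,-0.062,0.005,0,0,0,0,0,-0.062,0.005]
}}

```text
time_s: 33.88
tcp_pos: [0.5303, -0.2163, 0.0356]
ee_rot: [[-0.002, -0.055, 0.998], [0.0, 0.998, 0.055], [-1.0, 0.0, -0.002]]
wrist_force: [0.6, 0.0, -0.7]
gripper_width: 0.246
```

Run:
```python
from h import *
s=snap('wrist','w17');print(s['tcp_pos'],s['ee_rot'].round(4),s['time_s'],s['gripper_width']*87,s['wrist_force'])
snap('side','d17',(190,150,350,310),3.6)
```

```text
[ 0.53025791 -0.21632887  0.03557461] [[-1.700e-03 -5.530e-02  9.985e-01]
 [ 2.000e-04  9.985e-01  5.530e-02]
 [-1.000e+00  3.000e-04 -1.600e-03]] 33.8833 21.41750391260609 [ 0.64913062  0.01602297 -0.68887663]
```

View pics/w17.png

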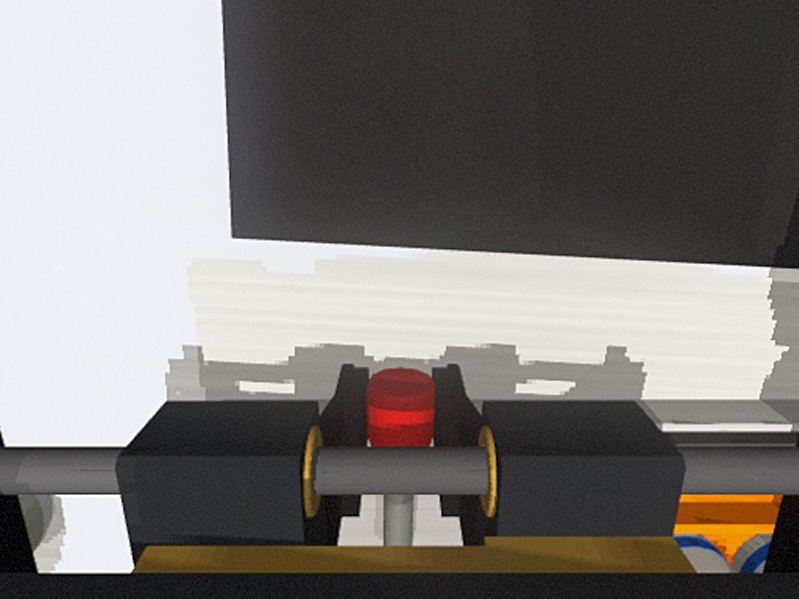

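View pics/d17.png

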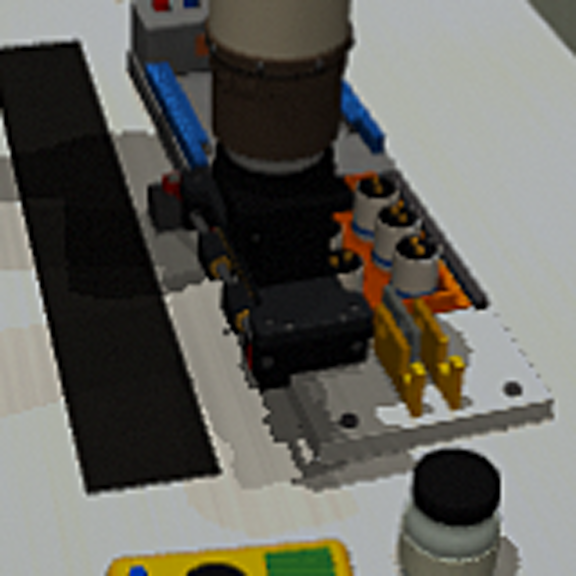

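Call:
{"method": "move_arm", "body": {
  "increments": [0,0,0,-0.015,0,0,0.005,0,0,0,-0.029,0,0,0.005,0,0,0,-0.029,0,0,0.005,0,0,0,-0.029,-0.02,0,0.005,0,0,0,-0.029,-0.043,0,0.005,0,0,0,-0.029,-0.043,0,0.005,0,0,0,-0.029,-0.043,0,0.005]
}}

```text
time_s: 34.57
tcp_pos: [0.533, -0.2598, 0.064]
ee_rot: [[-0.001, -0.053, 0.999], [0.001, 0.999, 0.053], [-1.0, 0.001, -0.001]]
wrist_force: [-0.5, 0.5, -0.3]
gripper_width: 0.243
```

Run:
```python
from h import *
s=snap('wrist','w18');print(s['tcp_pos'],s['ee_rot'].round(4),s['time_s'],s['gripper_width']*87,s['wrist_force'],inc([.5966,-.2560,.0356]))
snap('side','d18',(190,150,350,310),3.6)
```

```text
[ 0.53303944 -0.25982125  0.06402559] [[-1.100e-03 -5.340e-02  9.986e-01]
 [ 5.000e-04  9.986e-01  5.340e-02]
 [-1.000e+00  6.000e-04 -1.100e-03]] 34.5667 21.10593086106295 [-0.45806794  0.46782775 -0.26886231] [ 0.0284 -0.0003  0.0638]
```

View pics/w18.png

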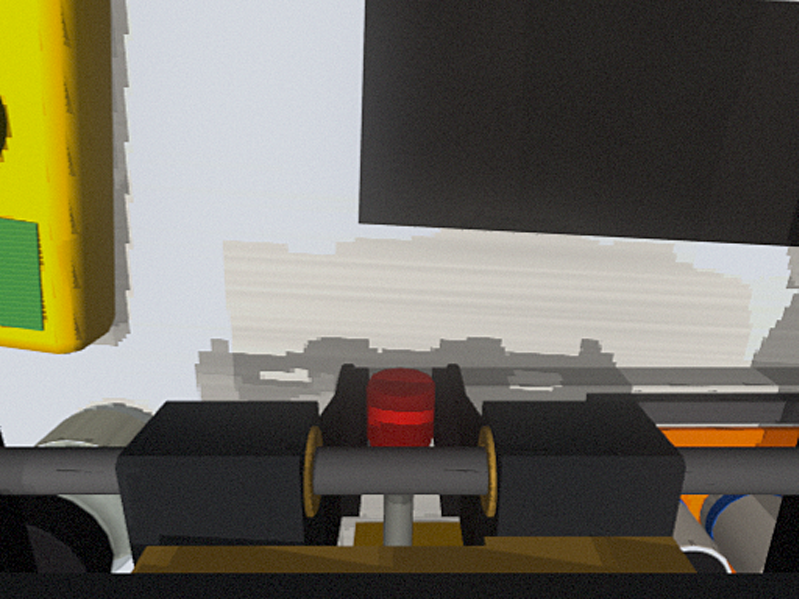

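View pics/d18.png

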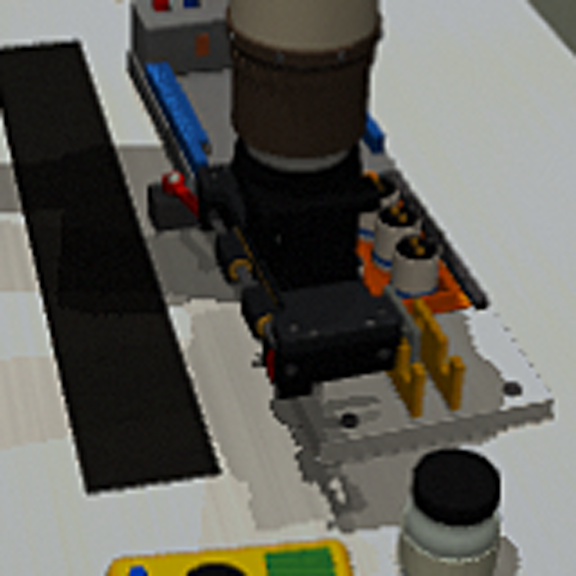

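Call:
{"method": "move_arm", "body": {
  "increments": [0,0,0,0,-0.0003,0.02,0.005,0,0,0,0,-0.0003,0.04,0.005,0,0,0,0,-0.0003,0.055,0.005,0,0,0,0,-0.0003,0.0625,0.005,0,0,0,0,-0.0003,0.0625,0.005,0,0,0,0,-0.0003,0.0625,0.005,0,0,0,0,-0.0003,0.0625,0.005]
}}

```text
time_s: 35.25
tcp_pos: [0.5947, -0.2557, 0.0647]
ee_rot: [[-0.001, -0.055, 0.998], [0.001, 0.998, 0.055], [-1.0, 0.001, -0.001]]
wrist_force: [-0.3, -0.2, -0.6]
gripper_width: 0.242
```

Run:
```python
from h import *
s=snap('wrist','w19');print(s['tcp_pos'],s['ee_rot'].round(4),s['time_s'],s['gripper_width']*87,s['wrist_force'],inc([.5966,-.2560,.0356]))
snap('side','d19',(240,190,350,300),5)
snap('scene','s19',(150,120,280,220),6)
```

```text
[ 0.59465893 -0.25567595  0.06470956] [[-1.500e-03 -5.540e-02  9.985e-01]
 [ 6.000e-04  9.985e-01  5.540e-02]
 [-1.000e+00  6.000e-04 -1.400e-03]] 35.25 21.061767341334317 [-0.3154264  -0.19122507 -0.61982235] [ 0.0293 -0.0003  0.0019]
```

View pics/w19.png

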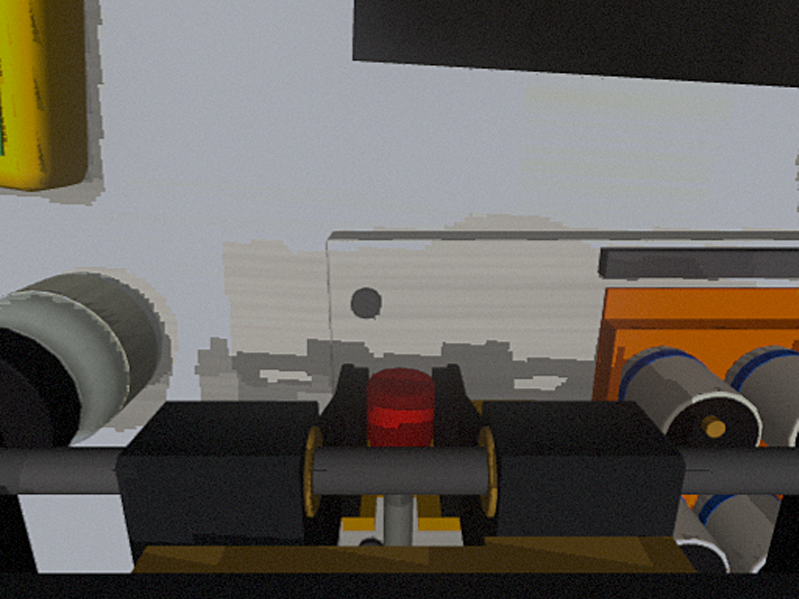

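View pics/d19.png

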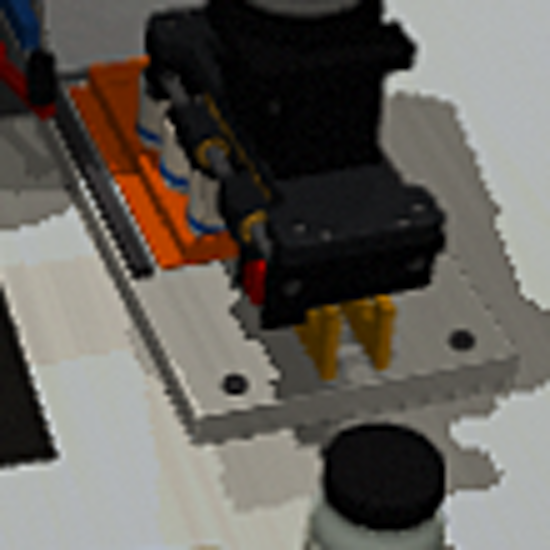

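View pics/s19.png

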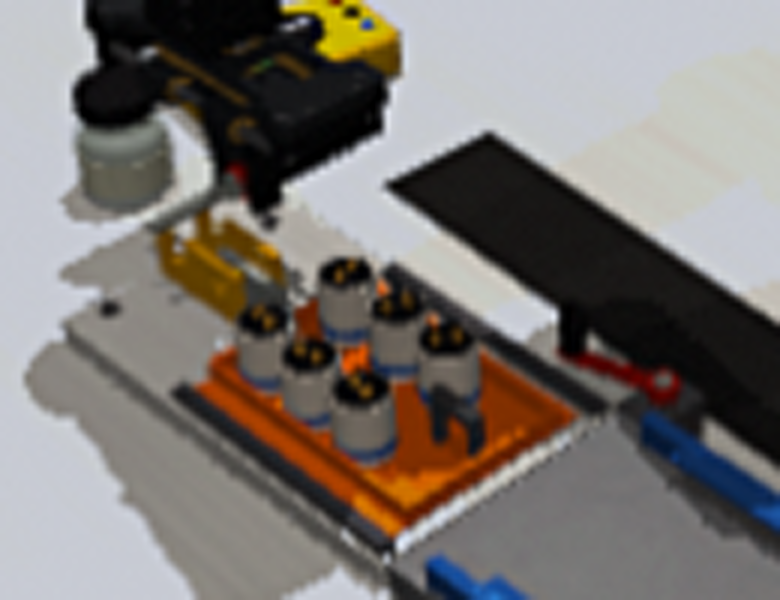

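Call:
{"method": "move_arm", "body": {
  "increments": [0,0,0,0.008,0,0.0015,0.005,0,0,0,0.016,0,0.0015,0.005,0,0,0,0.02,0,0.0015,0.005,0,0,0,0.024,0,0.0015,0.005,0,0,0,0.026,0,0.0015,0.005,0,0,0,0.026,0,0.0015,0.005,0,0,0,0.026,0,0.0015,0.005]
}}

```text
time_s: 35.98
tcp_pos: [0.5974, -0.256, 0.039]
ee_rot: [[0.0, -0.055, 0.998], [-0.0, 0.998, 0.055], [-1.0, -0.0, 0.0]]
wrist_force: [0.3, 0.5, -0.5]
gripper_width: 0.243
```

Run:
```python
from h import *
s=snap('wrist','w20');print(s['tcp_pos'],s['time_s'],s['gripper_width']*87,s['wrist_force'])
snap('scene','s20',(150,120,280,220),6)
```

```text
[ 0.59741006 -0.2560477   0.03898645] 35.9833 21.160089374683963 [ 0.33355919  0.54589979 -0.49139326]
```

View pics/s20.png

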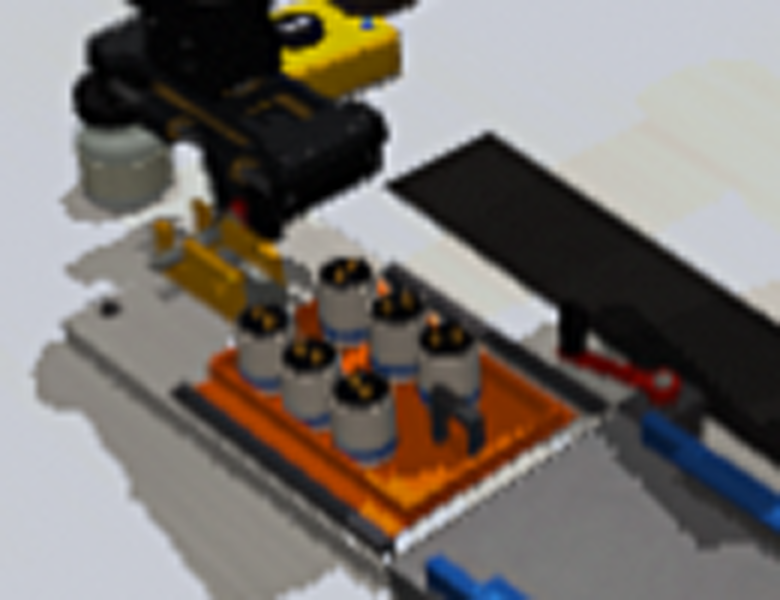

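View pics/w20.png

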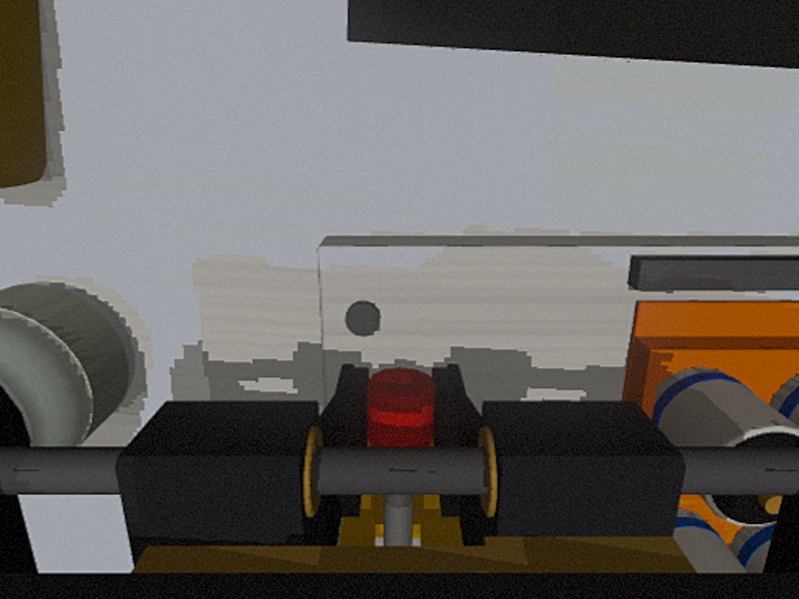

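Call:
{"method": "move_arm", "body": {
  "increments": [0,0,0,0.001,0,0,0.005,0,0,0,0.0025,0,0,0.005,0,0,0,0.0035,0,0,0.005,0,0,0,0.0035,0,0,0.005]
}}

```text
time_s: 36.42
tcp_pos: [0.5977, -0.2562, 0.0374]
ee_rot: [[0.001, -0.056, 0.998], [-0.001, 0.998, 0.056], [-1.0, -0.001, 0.001]]
wrist_force: [-2.3, 1.1, 7.0]
gripper_width: 0.244
```

Call:
{"method": "move_arm", "body": {
  "increments": [0,0,0,0,0,0,0.034,0,0,0,0,0,0,0.034,0,0,0,0,0,0,0.034,0,0,0,0,0,0,0.034,0,0,0,-0.02,0,0,0.034,0,0,0,-0.06,0,0,0.034,0,0,0,-0.1,0,0,0.034,0,0,0,-0.15,0,0,0.034,0,0,0,-0.15,0,0,0.034,0,0,0,-0.15,0,0,0.034]
}}

```text
time_s: 37.25
tcp_pos: [0.5996, -0.2566, 0.1906]
ee_rot: [[0.009, -0.056, 0.998], [-0.002, 0.998, 0.056], [-1.0, -0.003, 0.009]]
wrist_force: [-0.7, -1.0, -0.6]
gripper_width: 0.394
```

Call:
{"method": "move_arm", "body": {
  "increments": [-7,0,0,0,0.02,0,0.04,-14,0,0,0,0.04,0,0.04,-21,0,0,0,0.06,0,0.04,-28,0,0,0,0.08,0,0.04,-35,0,0,0,0.1,0,0.04,-42,0,0,0,0.12,0,0.04,-49,0,0,0,0.14,0,0.04,-56,0,0,0,0.16,0,0.04,-63,0,0,0,0.16,0,0.04,-70,0,0,0,0.16,0,0.04,-77,0,0,0,0.16,0,0.04,-84,0,0,0,0.16,0,0.04]
}}

```text
time_s: 38.25
tcp_pos: [0.5877, -0.0959, 0.1838]
ee_rot: [[-0.003, -0.999, 0.043], [0.0, 0.043, 0.999], [-1.0, 0.003, 0.0]]
wrist_force: [-0.3, -0.5, -0.1]
gripper_width: 0.46
```

Call:
{"method": "move_arm", "body": {
  "increments": [-6.2,0,0,0,0,0,0.04,-6.2,0,0,0,0,0,0.04,-6.2,0,0,0,0,0,0.04,-6.2,0,0,0,0,0,0.04]
}}

```text
time_s: 38.58
tcp_pos: [0.5881, -0.0963, 0.1847]
ee_rot: [[-0.002, -0.998, -0.056], [0.0, -0.056, 0.998], [-1.0, 0.002, 0.0]]
wrist_force: [0.8, -0.4, -0.9]
gripper_width: 0.463
```

Run:
```python
from h import *
s=snap('wrist','w21');print(s['tcp_pos'],s['ee_rot'].round(3),s['time_s'],s['gripper_width']*87,s['wrist_force'],s['joints'].round(0))
snap('scene','s21',(150,120,280,220),6)
```

```text
[ 0.5880682  -0.09626531  0.18469713] [[-0.002 -0.998 -0.056]
 [ 0.    -0.056  0.998]
 [-1.     0.002  0.   ]] 38.5833 40.260991996425716 [ 0.83123301 -0.36580795 -0.88553144] [  6.  21.  -8.  -0. -61.  -3.]
```

View pics/s21.png

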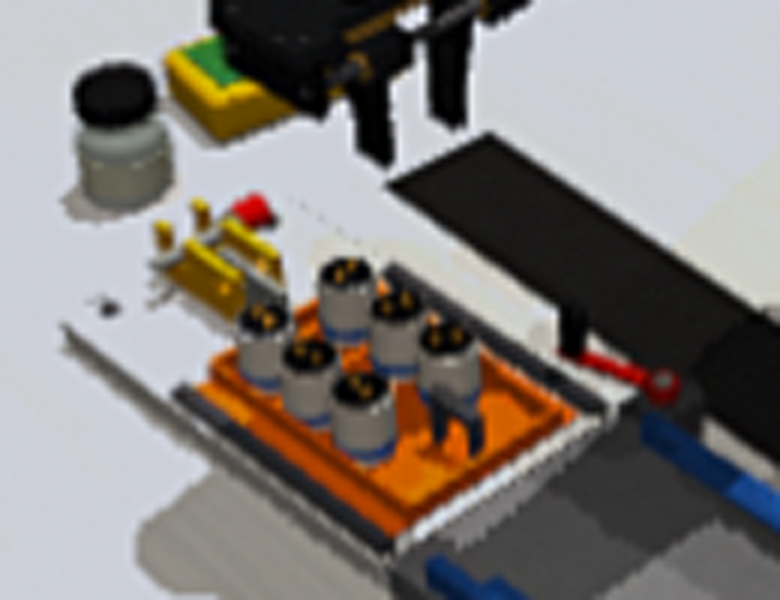

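View pics/w21.png

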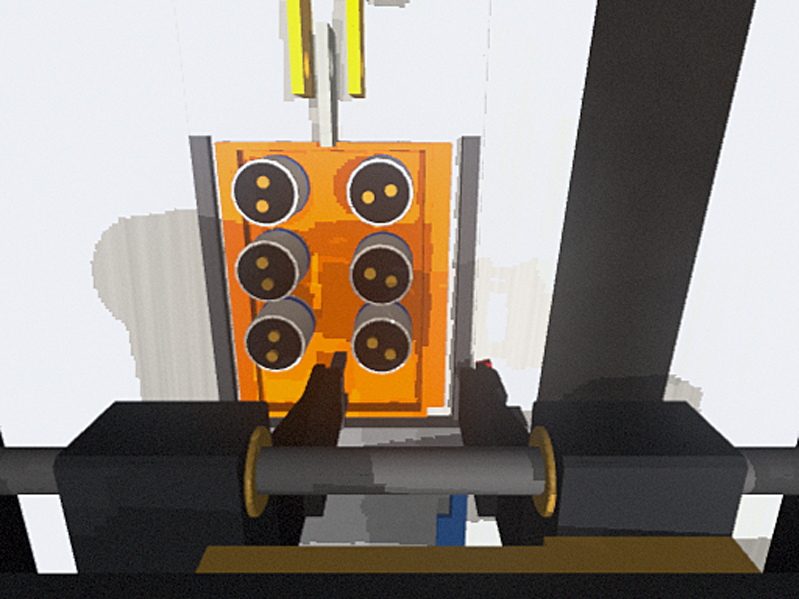

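Call:
{"method": "move_arm", "body": {
  "increments": [0,0,0,0.01,-0.019,0.035,0.04,0,0,0,0.02,-0.038,0.069,0.04,0,0,0,0.03,-0.038,0.069,0.04,0,0,0,0.03,-0.038,0.069,0.04,0,0,0,0.03,-0.038,0.069,0.04,0,0,0,0.03,-0.038,0.069,0.04]
}}

```text
time_s: 39.18
tcp_pos: [0.6222, -0.0258, 0.156]
ee_rot: [[0.0, -0.998, -0.058], [-0.0, -0.058, 0.998], [-1.0, -0.0, -0.0]]
wrist_force: [0.0, 0.0, 1.2]
gripper_width: 0.454
```

Run:
```python
from h import *
s=snap('wrist','w22');print(s['tcp_pos'],s['ee_rot'].round(3),s['time_s'])
zoom('pics/w22_raw.png','pics/w22z.png',160,160,360,310,4)
```

```text
[ 0.62222402 -0.02576538  0.15601881] [[ 0.    -0.998 -0.058]
 [-0.    -0.058  0.998]
 [-1.    -0.    -0.   ]] 39.1833
```

View pics/w22z.png

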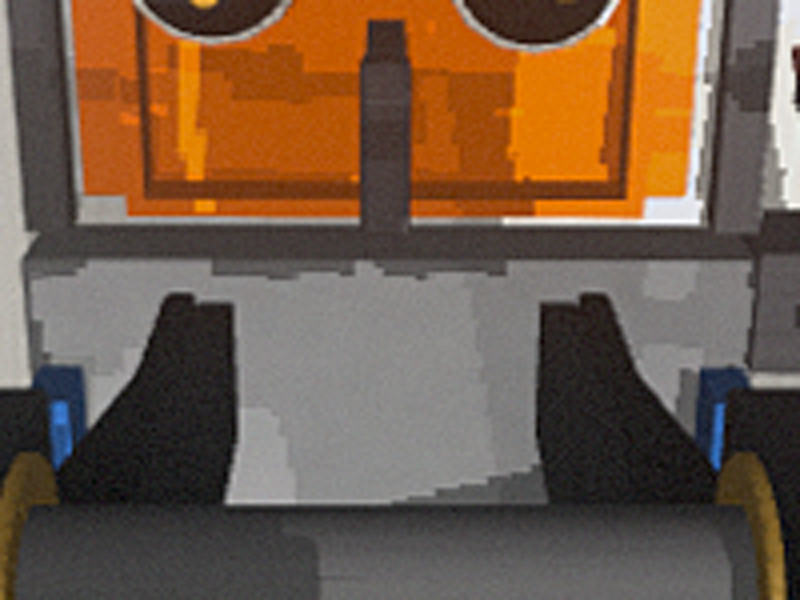

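View pics/w22.png

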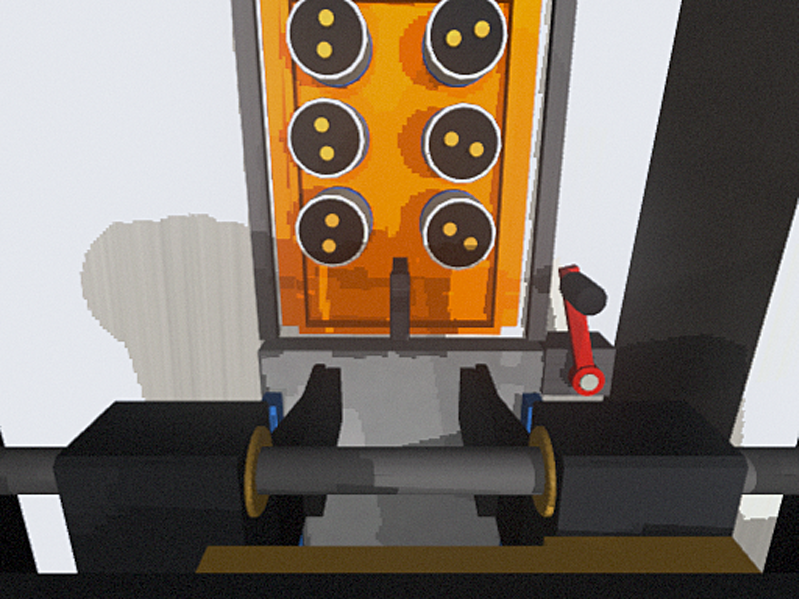

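Run:
```python
from h import *
E=ext('wrist')
px=np.array([(386,62),(386,228),(386,145),(130,217),(640,217),(78,190),(690,190),(390,258),(76,228),(706,226)])/4+160
z=np.array([61,61,61,24,24,24,24,25,28,28])/1000
w=plane('wrist',px,z,E);print(w[:3].round(4),inv(w).round(1))
s=r.sense();print(inc([w[2][0],w[2][1],.0455]),inv(s['tcp_pos']))
```

```text
[[ 0.6232 -0.0439  0.061 ]
 [ 0.6212 -0.01    0.061 ]
 [ 0.6222 -0.0272  0.061 ]] [[  1.8 -52.8  61. ]
 [  1.6 -18.8  61. ]
 [  1.7 -36.1  61. ]
 [ 59.7  -6.3  24. ]
 [-56.   -7.1  24. ]
 [ 71.1 -12.8  24. ]
 [-66.9 -13.7  24. ]
 [  0.6   2.9  25. ]
 [ 71.1  -5.2  28. ]
 [-70.2  -6.6  28. ]]
[ 0.1109  0.0003 -0.0013] [[  1.8994739  -34.84479848 156.37247892]]
```

Call:
{"method": "move_arm", "body": {
  "increments": [0,0,0,0.035,0.0003,-0.0013,0.04,0,0,0,0.07,0.0003,-0.0013,0.04,0,0,0,0.1,0.0003,-0.0013,0.04,0,0,0,0.111,0.0003,-0.0013,0.04,0,0,0,0.111,0.0003,-0.0013,0.04,0,0,0,0.111,0.0003,-0.0013,0,0,0,0,0.111,0.0003,-0.0013,0,0,0,0,0.111,0.0003,-0.0013,0,0,0,0,0.111,0.0003,-0.0013,0,0,0,0,0.111,0.0003,-0.0013,0,0,0,0,0.111,0.0003,-0.0013,0,0,0,0,0.111,0.0003,-0.0013,0]
}}

```text
time_s: 40.23
tcp_pos: [0.6226, -0.0263, 0.0456]
ee_rot: [[0.001, -0.998, -0.059], [0.0, -0.059, 0.998], [-1.0, -0.001, -0.0]]
wrist_force: [-1.0, 0.4, 4.7]
gripper_width: 0.113
```

```bash
cat >> h.py <<'E'
def plan(wps,s=None):
    """wps: list of (dstandy, dz, pitchdeg front-up) of the TCP relative to sensed pose -> rows"""
    q=np.load('q.npy');s=s or r.sense();R0=np.array(s['ee_rot']);u=np.array([-np.sin(q[2]),np.cos(q[2]),0]);ax=np.array([np.cos(q[2]),np.sin(q[2]),0])
    for dy,dz,p in wps:
        d=R0.T@(u*dy+[0,0,dz]);rv=R0.T@(ax*p)
        print((rv.round(2)+0).tolist(),(d.round(4)+0).tolist())
E
python3 - <<'E'
from h import *
s=r.sense();print(s['tcp_pos'],s['ee_rot'].round(4),s['time_s'],s['gripper_width']*87,s['wrist_force'],s['moment'],inv(s['tcp_pos']))
plan([(-.0005,.004,.5*2.3),(-.001,.0063,2.3)])
E
```

```text
[ 0.62256471 -0.02632637  0.04557654] [[ 1.400e-03 -9.982e-01 -5.910e-02]
 [ 1.000e-04 -5.910e-02  9.983e-01]
 [-1.000e+00 -1.400e-03 -0.000e+00]] 40.2333 9.796860582279988 [-0.9561517   0.43469019  4.65698367] [0.20782135 0.39983006 0.01378042] [[  2.10198521 -35.24208211  45.57653619]]
[0.0, -1.15, -0.01] [-0.004, 0.0, -0.0005]
[0.0, -2.3, -0.01] [-0.0063, 0.0, -0.001]
```

Call:
{"method": "move_arm", "body": {
  "increments": [0,-0.6,0,-0.0016,0,-0.0003,0,0,-1.2,0,-0.0032,0,-0.0005,0,0,-1.8,0,-0.0048,0,-0.0008,0,0,-2.4,0,-0.0065,0,-0.001,0,0,-2.4,0,-0.0065,0,-0.001,0,0,-2.4,0,-0.0065,0,-0.001,0]
}}

```text
time_s: 40.73
tcp_pos: [0.622, -0.0274, 0.0509]
ee_rot: [[-0.003, -0.998, -0.058], [0.042, -0.058, 0.997], [-0.999, 0.0, 0.042]]
wrist_force: [0.7, 2.0, -2.4]
gripper_width: 0.111
```

Run:
```python
from h import *
s=snap('wrist','w23');print(s['tcp_pos'],s['ee_rot'].round(4),s['time_s'],s['gripper_width']*87,s['wrist_force'],s['moment'])
snap('scene','s23',(150,120,280,220),6)
```

```text
[ 0.62202495 -0.02744201  0.05086906] [[-2.700e-03 -9.983e-01 -5.820e-02]
 [ 4.230e-02 -5.830e-02  9.974e-01]
 [-9.991e-01  2.000e-04  4.240e-02]] 40.7333 9.625478505526061 [ 0.73207878  2.03071422 -2.43052133] [0.38172089 0.03058423 0.06909253]
```

View pics/w23.png

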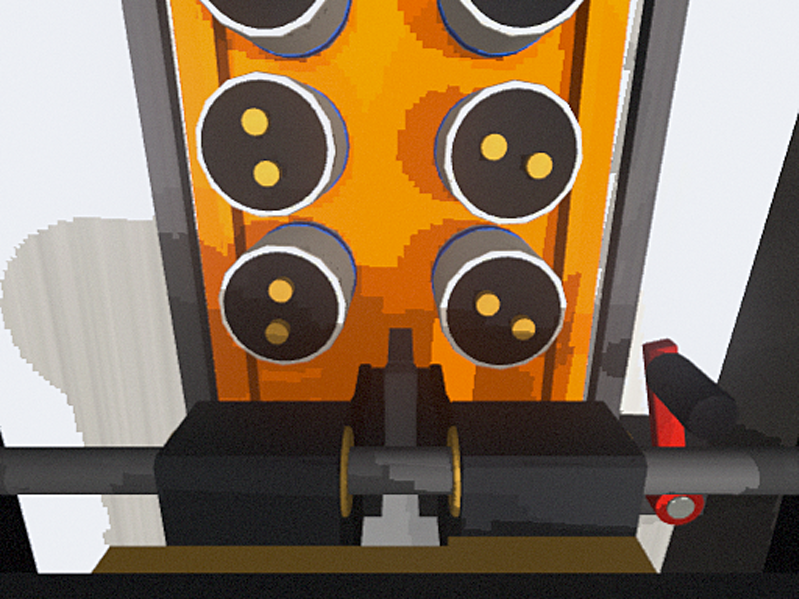

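View pics/s23.png

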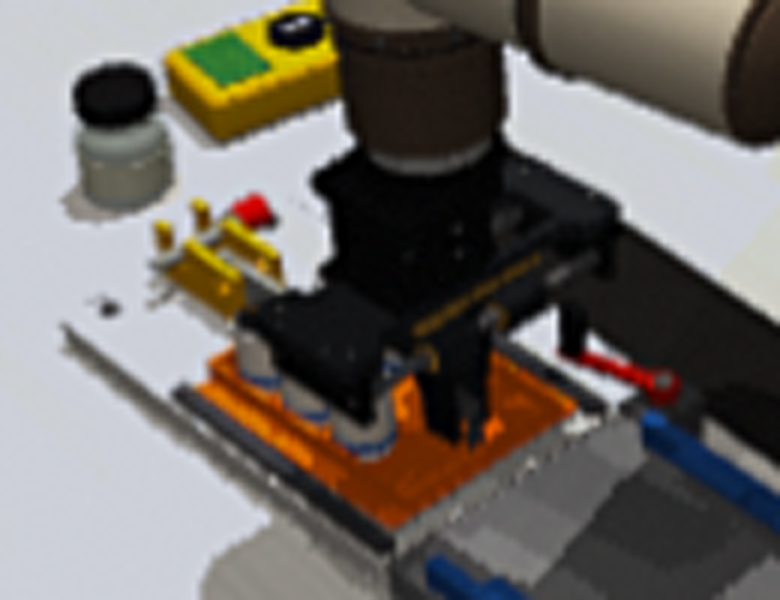

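Run:
```python
from h import *
plan([(.003,.001,0),(.009,.001,0),(.018,.001,0),(.020,.001,0),(.022,.0,-.3),(.024,-.001,-.65),])
```

```text
[0.0, 0.0, 0.0] [-0.0009, 0.0, 0.003]
[0.0, 0.0, 0.0] [-0.0006, -0.0001, 0.009]
[0.0, 0.0, 0.0] [-0.0002, -0.0001, 0.018]
[0.0, 0.0, 0.0] [-0.0002, -0.0001, 0.02]
[0.0, 0.3, 0.0] [0.0009, -0.0001, 0.022]
[0.0, 0.65, 0.0] [0.002, -0.0001, 0.0239]
```

Call:
{"method": "move_arm", "body": {
  "increments": [0,0,0,-0.001,0,0.002,0,0,0,0,-0.0009,0,0.005,0,0,0,0,-0.0008,0,0.008,0,0,0,0,-0.0006,0,0.011,0,0,0,0,-0.0005,0,0.014,0,0,0,0,-0.0004,0,0.017,0,0,0,0,-0.0002,0,0.02,0,0,0,0,-0.0001,0,0.022,0,0,0.3,0,0.001,0,0.023,0,0,0.65,0,0.002,0,0.024,0,0,0.65,0,0.002,0,0.024,0,0,0.65,0,0.002,0,0.024,0]
}}

```text
time_s: 41.83
tcp_pos: [0.6207, -0.0033, 0.0501]
ee_rot: [[-0.002, -0.998, -0.059], [0.03, -0.059, 0.998], [-1.0, -0.0, 0.03]]
wrist_force: [-0.7, -2.6, -3.6]
gripper_width: 0.11
```

Run:
```python
from h import *
s=snap('wrist','w24');print(s['tcp_pos'],s['ee_rot'].round(4),s['time_s'],s['gripper_width']*87,s['wrist_force'],s['moment'],inv(s['tcp_pos']))
snap('scene','s24',(150,120,280,220),6)
```

```text
[ 0.62074292 -0.00334992  0.05014333] [[-1.700e-03 -9.982e-01 -5.910e-02]
 [ 3.040e-02 -5.920e-02  9.978e-01]
 [-9.995e-01 -1.000e-04  3.040e-02]] 41.8333 9.58678090666293 [-0.69290573 -2.59570709 -3.64689314] [-0.6274611   0.11928505 -0.01786142] [[  1.50132802 -12.20134261  50.14333426]]
```

View pics/w24.png

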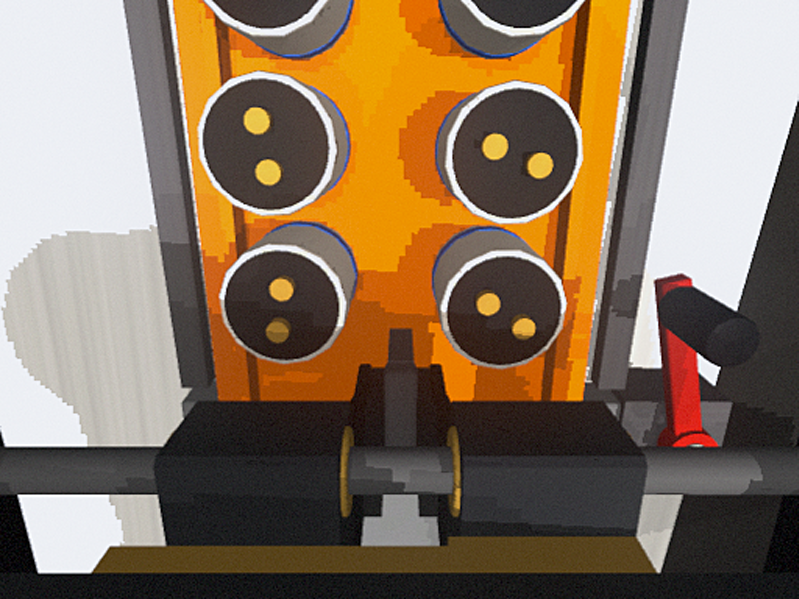

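View pics/s24.png

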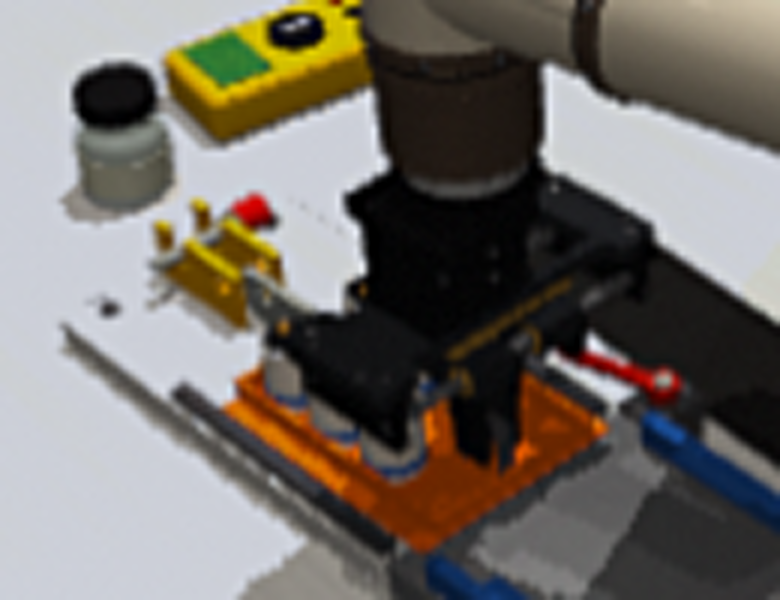

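Run:
```python
from h import *
yr0=-160
print([ (d,round(147*5/(3-(yr0+d))-147*5/(3-yr0),2)) for d in (0,17,34,51)],[round(np.degrees(5/(3-(yr0+d))),2) for d in (0,17,34,51)])
plan([(.017,.0005,.2),(.034,.0012,.5),(.051,.002,.85)])
```

```text
[(0, 0.0), (17, 0.53), (34, 1.19), (51, 2.05)] [np.float64(1.76), np.float64(1.96), np.float64(2.22), np.float64(2.56)]
[0.0, -0.2, 0.0] [0.0, -0.0001, 0.017]
[0.0, -0.5, 0.0] [-0.0002, -0.0002, 0.034]
[0.0, -0.85, 0.0] [-0.0004, -0.0003, 0.051]
```

Call:
{"method": "move_arm", "body": {
  "increments": [0,-0.05,0,0,0.0002,0.004,0,0,-0.1,0,0,0.0003,0.0085,0,0,-0.15,0,0,0.0004,0.0128,0,0,-0.2,0,0,0.0005,0.017,0,0,-0.27,0,0,0.0006,0.0213,0,0,-0.35,0,-0.0001,0.0007,0.0255,0,0,-0.43,0,-0.0001,0.0008,0.0298,0,0,-0.5,0,-0.0002,0.0008,0.034,0,0,-0.6,0,-0.0002,0.0008,0.0383,0,0,-0.7,0,-0.0003,0.0008,0.0425,0,0,-0.8,0,-0.0003,0.0008,0.0468,0,0,-0.85,0,-0.0004,0.0008,0.051,0]
}}

```text
time_s: 42.93
tcp_pos: [0.617, 0.0476, 0.0523]
ee_rot: [[-0.002, -0.998, -0.059], [0.045, -0.059, 0.997], [-0.999, -0.0, 0.045]]
wrist_force: [0.1, -5.5, -0.3]
gripper_width: 0.111
```

Run:
```python
from h import *
s=snap('wrist','w25');print(s['tcp_pos'],s['ee_rot'].round(4),s['time_s'],s['gripper_width']*87,s['wrist_force'],s['moment'],inv(s['tcp_pos']))
snap('scene','s25',(150,120,330,255),4.4)
p=np.degrees(np.arcsin(s['ee_rot'][2,2]));print(p)
plan([(.010,-.0003,-.8),(.02,-.001,-1.6),(.03,-.0018,-p)])
```

```text
[0.6170188  0.04759302 0.05225387] [[-2.500e-03 -9.983e-01 -5.890e-02]
 [ 4.520e-02 -5.890e-02  9.972e-01]
 [-9.990e-01 -2.000e-04  4.520e-02]] 42.9333 9.617180152448913 [ 0.11821182 -5.52874514 -0.30189099] [-1.46599299e+00  4.65545940e-03  9.15595620e-04] [[ 0.4842269  38.8674061  52.25386768]]
2.591638030365768
[0.0, 0.8, 0.01] [0.0008, -0.0001, 0.01]
[0.0, 1.6, 0.01] [0.0019, -0.0001, 0.0199]
[0.0, 2.59, 0.02] [0.0032, -0.0002, 0.0299]
```

View pics/s25.png

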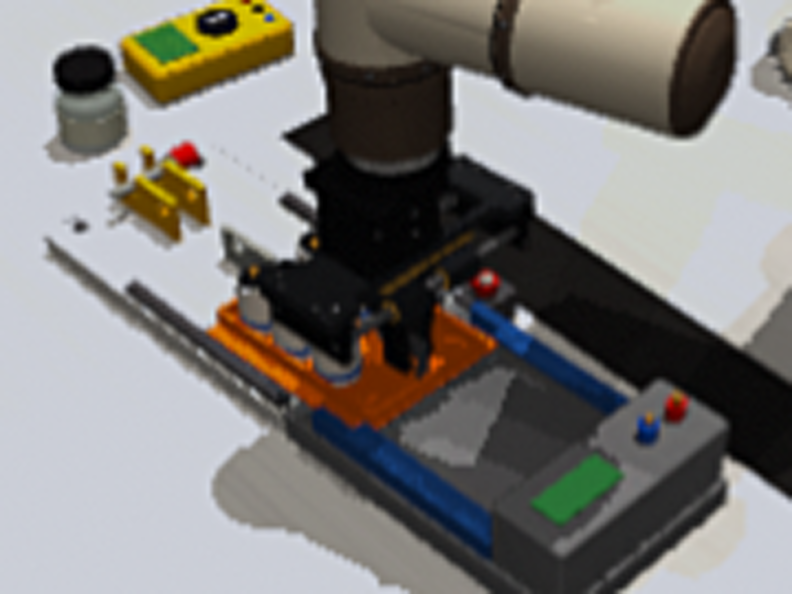

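View pics/w25.png

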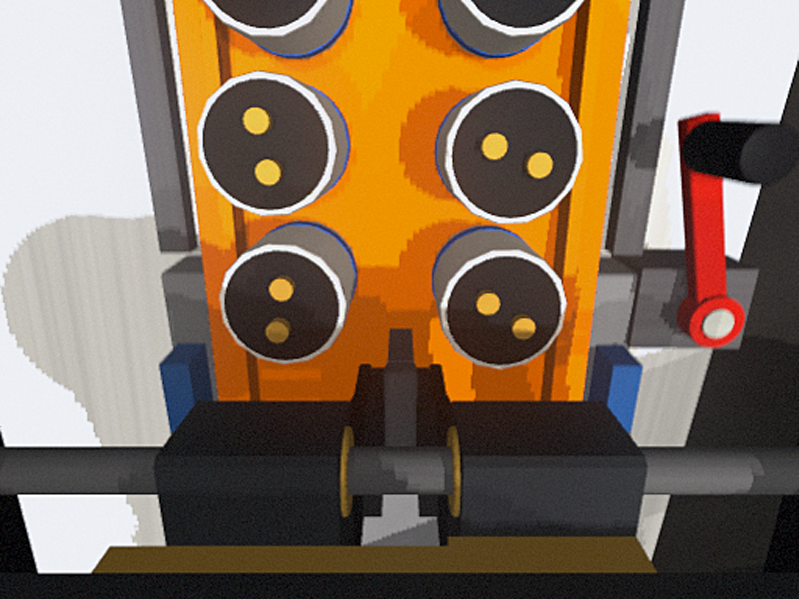

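Call:
{"method": "move_arm", "body": {
  "increments": [0,0.2,0,0.0002,0,0.0025,0,0,0.4,0,0.0004,0,0.005,0,0,0.6,0,0.0006,0,0.0075,0,0,0.8,0,0.0008,0,0.01,0,0,1,0,0.0011,0,0.0125,0,0,1.2,0,0.0013,0,0.015,0,0,1.4,0,0.0016,0,0.0175,0,0,1.6,0,0.0019,0,0.02,0,0,1.85,0,0.0022,-0.0001,0.0225,0,0,2.1,0,0.0025,-0.0001,0.025,0,0,2.35,0,0.0028,-0.0001,0.0275,0,0,2.59,0,0.003,-0.0002,0.03,0]
}}

```text
time_s: 44.03
tcp_pos: [0.6153, 0.0773, 0.0506]
ee_rot: [[-0.0, -0.998, -0.059], [-0.001, -0.059, 0.998], [-1.0, 0.0, -0.001]]
wrist_force: [-0.3, -5.3, 0.3]
gripper_width: 0.109
```

Run:
```python
from h import *
s=snap('wrist','w26');print(s['tcp_pos'],s['ee_rot'].round(4),s['time_s'],s['gripper_width']*87,s['wrist_force'],s['moment'],inv(s['tcp_pos']))
snap('scene','s26',(150,120,330,255),4.4)
p=np.degrees(np.arcsin(s['ee_rot'][2,2]));print(p)
plan([(.024,0,-p),(.048,.0,-p)])
```

```text
[0.61533806 0.0772633  0.05059525] [[-1.000e-04 -9.983e-01 -5.880e-02]
 [-7.000e-04 -5.880e-02  9.983e-01]
 [-1.000e+00  2.000e-04 -7.000e-04]] 44.0333 9.444370309456248 [-0.34400986 -5.2533201   0.31438602] [-1.60580206  0.02995271  0.01785749] [[ 0.37943496 68.58506977 50.59525064]]
-0.03993609630682748
[0.0, -0.04, 0.0] [0.0, -0.0002, 0.024]
[0.0, -0.04, 0.0] [0.0, -0.0003, 0.048]
```

View pics/w26.png

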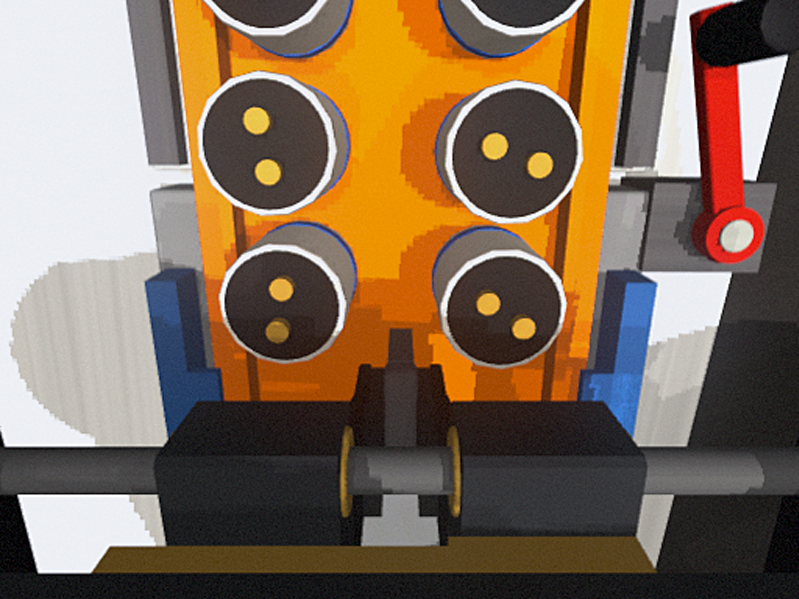

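View pics/s26.png

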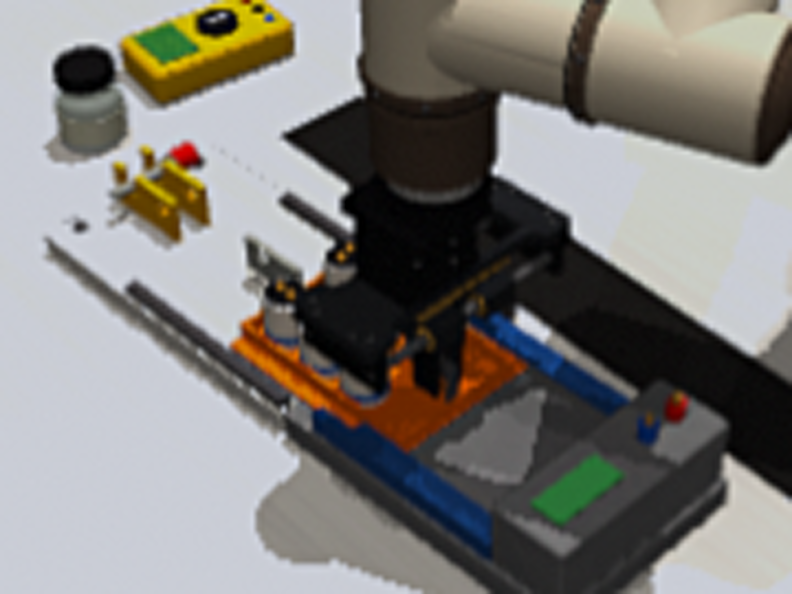

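Call:
{"method": "move_arm", "body": {
  "increments": [0,0,0,0,0,0.0045,0,0,0,0,0,0,0.009,0,0,0,0,0,-0.0001,0.0135,0,0,0,0,0,-0.0001,0.018,0,0,0,0,0,-0.0001,0.0225,0,0,0,0,0,-0.0002,0.027,0,0,0,0,0,-0.0002,0.0315,0,0,0,0,0,-0.0002,0.036,0,0,0,0,0,-0.0003,0.0405,0,0,0,0,0,-0.0003,0.045,0,0,0,0,0,-0.0003,0.0495,0,0,0,0,0,-0.0003,0.052,0]
}}

```text
time_s: 45.13
tcp_pos: [0.6125, 0.1294, 0.0506]
ee_rot: [[-0.0, -0.998, -0.059], [-0.0, -0.059, 0.998], [-1.0, 0.0, -0.0]]
wrist_force: [-0.3, -5.8, 0.8]
gripper_width: 0.111
```

Run:
```python
from h import *
s=snap('wrist','w27');print(s['tcp_pos'],s['ee_rot'].round(4),s['time_s'],s['gripper_width']*87,s['wrist_force'],s['moment'],inv(s['tcp_pos']))
snap('scene','s27',(150,120,330,255),4.4)
```

```text
[0.61250792 0.12939837 0.05056546] [[-3.000e-04 -9.983e-01 -5.900e-02]
 [-2.000e-04 -5.900e-02  9.983e-01]
 [-1.000e+00  3.000e-04 -2.000e-04]] 45.1333 9.631869997335688 [-0.33561142 -5.84429253  0.83686637] [-1.5808227  -0.06763846 -0.01938376] [[  0.31827727 120.79686121  50.56546284]]
```

View pics/w27.png

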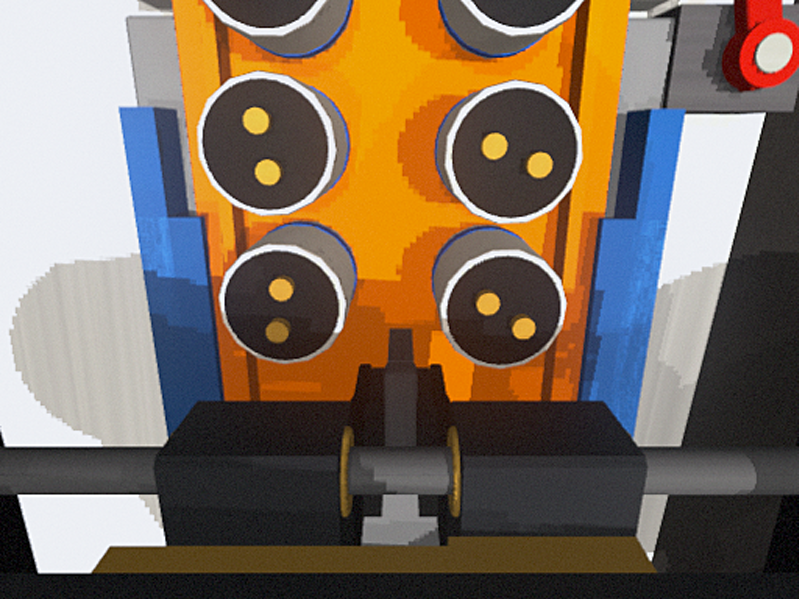

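View pics/s27.png

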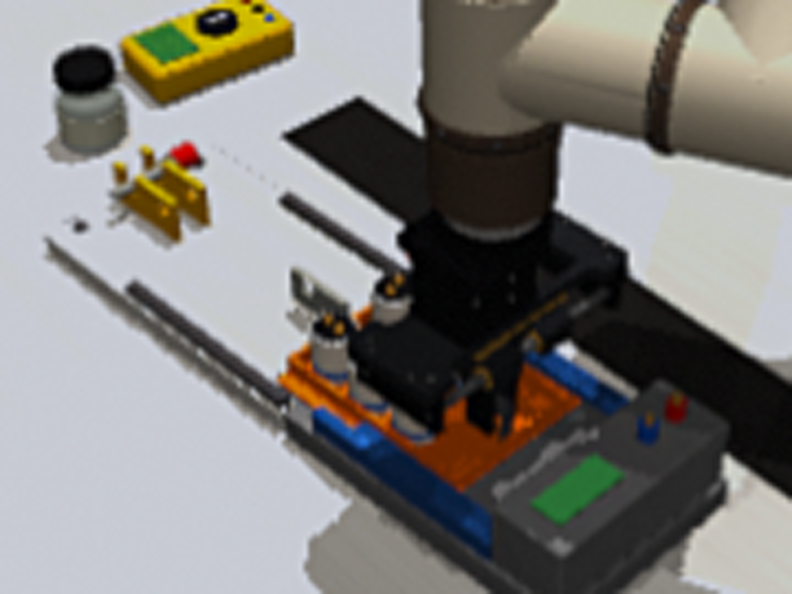

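Call:
{"method": "move_arm", "body": {
  "increments": [0,0,0,0,0,0.0045,0,0,0,0,0,0,0.009,0,0,0,0,0,-0.0001,0.0135,0,0,0,0,0,-0.0001,0.018,0,0,0,0,0,-0.0001,0.0225,0,0,0,0,0,-0.0002,0.027,0,0,0,0,0,-0.0002,0.0315,0,0,0,0,0,-0.0002,0.036,0,0,0,0,0,-0.0003,0.0405,0,0,0,0,0,-0.0003,0.045,0,0,0,0,0,-0.0003,0.049,0,0,0,0,0,-0.0003,0.051,0]
}}

```text
time_s: 46.23
tcp_pos: [0.6098, 0.18, 0.0506]
ee_rot: [[-0.001, -0.998, -0.059], [-0.001, -0.059, 0.998], [-1.0, 0.001, -0.001]]
wrist_force: [0.9, -6.5, 1.6]
gripper_width: 0.109
```

Run:
```python
from h import *
s=snap('wrist','w28');print(s['tcp_pos'],s['time_s'],s['gripper_width']*87,s['wrist_force'],s['moment'],inv(s['tcp_pos']))
```

```text
[0.60975573 0.17999951 0.05057718] 46.2333 9.487423337708409 [ 0.85884608 -6.49179601  1.55035001] [-1.75289531 -0.0692301   0.00224062] [[  0.25361478 171.47275614  50.57718242]]
```

View pics/w28.png

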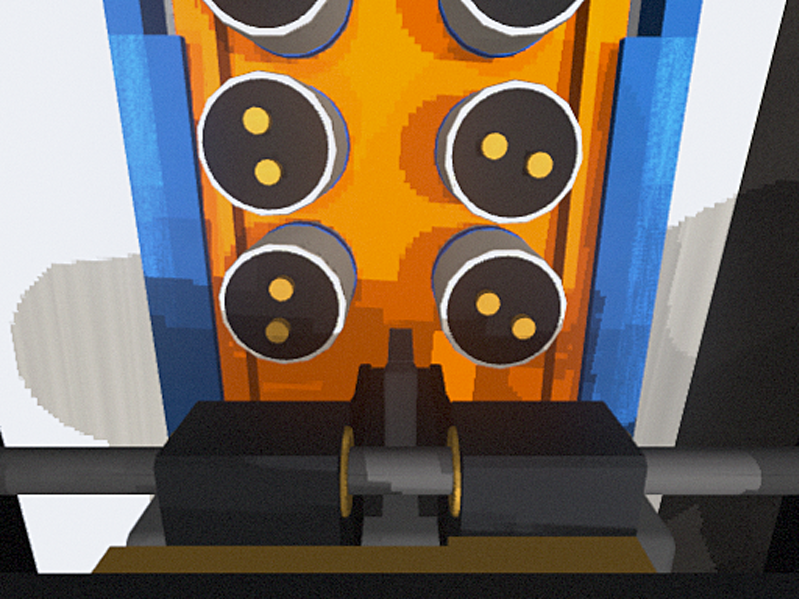

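Now creep in to contact.

Call:
{"method": "move_arm", "body": {
  "increments": [0,0,0,0,0,0.001,0,0,0,0,0,0,0.002,0,0,0,0,0,0,0.003,0,0,0,0,0,0,0.004,0,0,0,0,0,0,0.0045,0,0,0,0,0,0,0.0045,0]
}}

```text
time_s: 46.78
tcp_pos: [0.6095, 0.1842, 0.0506]
ee_rot: [[-0.001, -0.998, -0.059], [-0.001, -0.059, 0.998], [-1.0, 0.001, -0.001]]
wrist_force: [0.5, -5.9, 1.5]
gripper_width: 0.114
```

Call:
{"method": "move_arm", "body": {
  "increments": [0,0,0,0,0,0.0007,0,0,0,0,0,0,0.0015,0,0,0,0,0,0,0.0015,0]
}}

```text
time_s: 47.03
tcp_pos: [0.6094, 0.1851, 0.0506]
ee_rot: [[-0.001, -0.998, -0.059], [-0.001, -0.059, 0.998], [-1.0, 0.001, -0.001]]
wrist_force: [0.8, -7.7, 1.4]
gripper_width: 0.11
```

Call:
{"method": "move_arm", "body": {
  "increments": [0,0,0,0,0,0.001,0,0,0,0,0,0,0.002,0,0,0,0,0,0,0.002,0,0,0,0,0,0,0.002,0]
}}

```text
time_s: 47.37
tcp_pos: [0.6093, 0.1852, 0.0506]
ee_rot: [[-0.002, -0.998, -0.058], [-0.004, -0.058, 0.998], [-1.0, 0.002, -0.004]]
wrist_force: [2.1, -12.6, 2.2]
gripper_width: 0.11
```

Run:
```python
from h import *
s=snap('wrist','w29');print(s['tcp_pos'],s['time_s'],s['gripper_width']*87,s['wrist_force'],s['moment'],inv(s['tcp_pos']))
```

```text
[0.60934584 0.18517783 0.05058778] 47.3667 9.557780419292127 [  2.11675082 -12.55228799   2.24852812] [-3.61894905 -0.64194107 -0.05238855] [[1.18939921e-01 1.76665528e+02 5.05877769e+01]]
```

Call:
{"method": "move_arm", "body": {
  "increments": [0,0,0,0,0,0.0015,0,0,0,0,0,0,0.0015,0,0,0,0,0,0,0,0,0,0,0,0,0,-0.002,0,0,0,0,0,0,-0.003,0.034,0,0,0,0,0,-0.003,0.034,0,0,0,0,0,-0.003,0.034,0,0,0,0,0,-0.003,0.034,0,0,0,0,0,-0.003,0.034]
}}

```text
time_s: 48.17
tcp_pos: [0.6097, 0.1862, 0.0504]
ee_rot: [[0.001, -0.998, -0.06], [0.001, -0.06, 0.998], [-1.0, -0.001, 0.001]]
wrist_force: [-0.8, -0.2, -0.7]
gripper_width: 0.364
```

Call:
{"method": "move_arm", "body": {
  "increments": [0,0,0,-0.02,0,0,0.034,0,0,0,-0.06,0,0,0.034,0,0,0,-0.1,0,0,0.034,0,0,0,-0.14,0,-0.02,0.034,0,0,0,-0.15,0,-0.05,0.034,0,0,0,-0.15,0,-0.08,0.034,0,0,0,-0.15,0,-0.12,0.034,0,0,0,-0.15,0,-0.12,0.034,0,0,0,-0.15,0,-0.12,0.034,0,0,0,-0.15,0,-0.12,0.034]
}}

```text
time_s: 49.0
tcp_pos: [0.6167, 0.0657, 0.2003]
ee_rot: [[0.0, -0.998, -0.059], [0.001, -0.059, 0.998], [-1.0, -0.0, 0.001]]
wrist_force: [-0.4, 0.3, 0.5]
gripper_width: 0.393
```

Run:
```python
from h import *
s=snap('wrist','w30');print(s['tcp_pos'],s['ee_rot'].round(3),s['time_s'],s['gripper_width']*87,s['wrist_force'],inv(s['tcp_pos']))
snap('scene','s30',(150,120,330,255),4.4)
```

```text
[0.61670295 0.06568838 0.20030349] [[ 0.    -0.998 -0.059]
 [ 0.001 -0.059  0.998]
 [-1.    -0.     0.001]] 49.0 34.18620096418392 [-0.36171783  0.27039195  0.5464293 ] [[  1.12851917  56.95405034 200.30348893]]
```

View pics/w30.png

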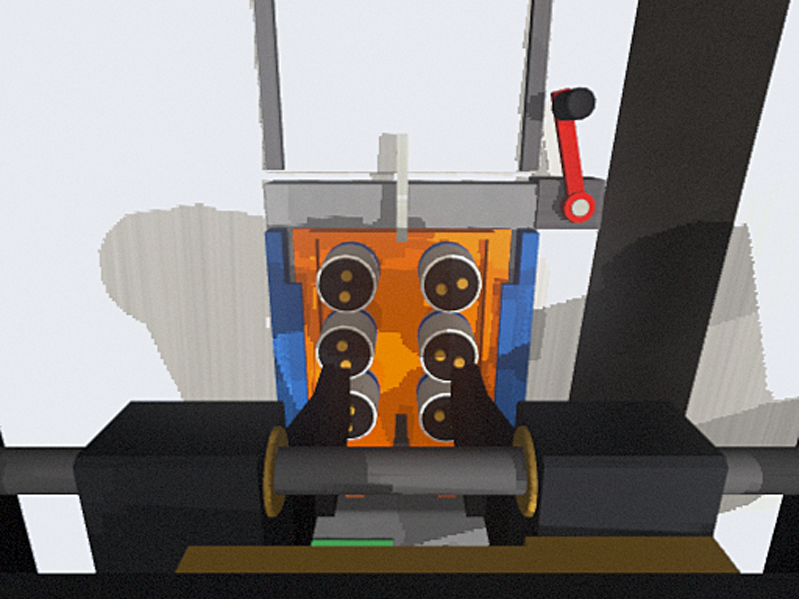

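View pics/s30.png

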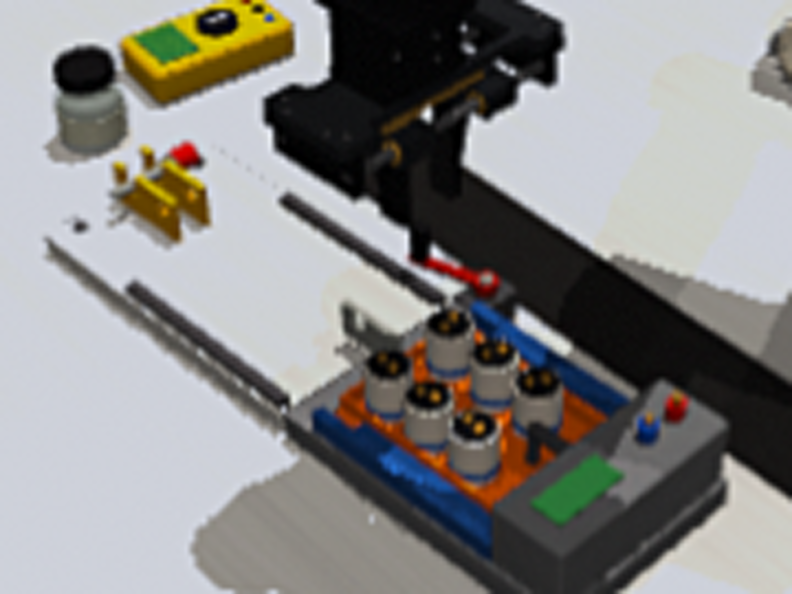

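Run:
```python
from h import *
E=ext('wrist');w=plane('wrist',np.array([(577,102),(580,207),(292,232),(509,232)])/1.56,[.068,.040,.029,.029],E);print(w.round(4),inv(w).round(1))
s=r.sense();print(inc([w[0][0],w[0][1],.12]))
```

```text
[[ 0.5328 -0.037   0.068 ]
 [ 0.5128  0.0186  0.04  ]
 [ 0.6849  0.0461  0.029 ]
 [ 0.5504  0.0378  0.029 ]] [[ -88.1  -41.2   68. ]
 [-105.1   15.4   40. ]
 [  68.2   33.8   29. ]
 [ -66.6   32.6   29. ]]
[ 0.0801  0.09   -0.0984]
```

Call:
{"method": "move_arm", "body": {
  "increments": [0,0,0,0,0.03,-0.033,0.04,0,0,0,0.03,0.06,-0.066,0.04,0,0,0,0.06,0.09,-0.0985,0.04,0,0,0,0.07,0.09,-0.0985,0.04,0,0,0,0.07,0.09,-0.0985,0.04,0,0,0,0.07,0.09,-0.0985,0.04,0,0,0,0.07,0.09,-0.0985,0.04]
}}

```text
time_s: 49.68
tcp_pos: [0.5342, -0.0371, 0.1311]
ee_rot: [[0.002, -0.998, -0.061], [0.0, -0.061, 0.998], [-1.0, -0.002, -0.0]]
wrist_force: [-0.2, 0.1, 0.6]
gripper_width: 0.459
```

Run:
```python
from h import *
s=snap('wrist','w31');print(s['tcp_pos'],s['ee_rot'].round(3),s['time_s'],s['gripper_width']*87,inv(s['tcp_pos']))
```

```text
[ 0.53419064 -0.0370863   0.13114327] [[ 0.002 -0.998 -0.061]
 [ 0.    -0.061  0.998]
 [-1.    -0.002 -0.   ]] 49.6833 39.92291016439757 [[-86.71836376 -41.29990625 131.14327371]]
```

View pics/w31.png

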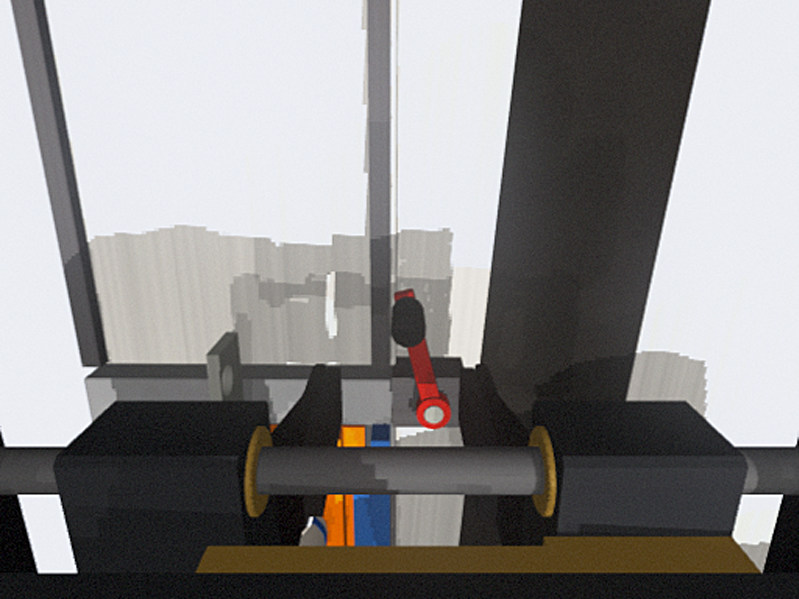

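Call:
{"method": "move_arm", "body": {
  "increments": [0,0,0,0.035,0.0015,0,0.04,0,0,0,0.065,0.0015,0,0.04,0,0,0,0.08,0.0015,0,0.04,0,0,0,0.08,0.0015,0,0.04,0,0,0,0.08,0.0015,0,0,0,0,0,0.08,0.0015,0,0,0,0,0,0.08,0.0015,0,0,0,0,0,0.08,0.0015,0,0,0,0,0,0.08,0.0015,0,0,0,0,0,0.08,0.0015,0,0]
}}

```text
time_s: 50.57
tcp_pos: [0.5317, -0.038, 0.0515]
ee_rot: [[0.002, -0.998, -0.059], [0.001, -0.059, 0.998], [-1.0, -0.002, 0.0]]
wrist_force: [-1.6, 0.9, 4.4]
gripper_width: 0.174
```

Run:
```python
from h import *
s=snap('wrist','w32');print(s['tcp_pos'],s['ee_rot'].round(3),s['time_s'],s['gripper_width']*87,s['wrist_force'],inv(s['tcp_pos']))
q=np.load('q.npy');c=inv(s['tcp_pos'])[0]
h=np.array([-105,15.]);a0=np.arctan2(c[0]-h[0],h[1]-c[1]);rr=np.hypot(*(c[:2]-h));print(a0,rr)
for a in np.linspace(a0,1.59,13)[1:]:
    t=h+rr*np.array([np.sin(a),-np.cos(a)]);W=st((t[0],t[1],c[2]),q)[0]
    print(round(a,2),t.round(1),inc(W,s).tolist())
```

```text
[ 0.53171719 -0.03797399  0.05151362] [[ 0.002 -0.998 -0.059]
 [ 0.001 -0.059  0.998]
 [-1.    -0.002  0.   ]] 50.5667 15.121336532488336 [-1.60535169  0.8933029   4.38103968] [[-89.23541025 -42.05516919  51.51361962]]
0.26957842246549085 59.193028485392375
0.38 [-83.1 -40. ] [0.0, -0.0062, 0.002]
0.49 [-77.2 -37.2] [0.0, -0.0121, 0.0047]
0.6 [-71.6 -33.9] [0.0, -0.0177, 0.0081]
0.71 [-66.4 -29.9] [0.0001, -0.0229, 0.012]
0.82 [-61.7 -25.4] [0.0001, -0.0276, 0.0165]
0.93 [-57.6 -20.4] [0.0001, -0.0318, 0.0215]
1.04 [-54. -15.] [0.0001, -0.0354, 0.0269]
1.15 [-51.   -9.2] [0.0001, -0.0385, 0.0326]
1.26 [-48.6  -3.1] [0.0001, -0.0408, 0.0387]
1.37 [-47.    3.2] [0.0001, -0.0425, 0.045]
1.48 [-46.1   9.6] [0.0001, -0.0435, 0.0514]
1.59 [-45.8  16.1] [0.0001, -0.0438, 0.0579]
```

View pics/w32.png

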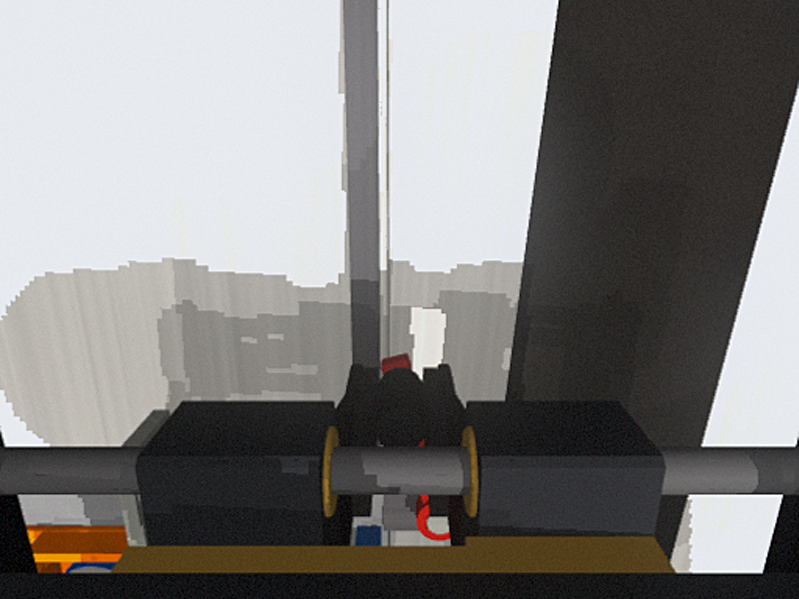

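Call:
{"method": "move_arm", "body": {
  "increments": [0,0,0,0,-0.0062,0.002,0,0,0,0,0,-0.0121,0.0047,0,0,0,0,0,-0.0177,0.0081,0,0,0,0,0,-0.0229,0.012,0,0,0,0,0,-0.0276,0.0165,0,0,0,0,0,-0.0318,0.0215,0,0,0,0,0,-0.0354,0.0269,0,0,0,0,0,-0.0385,0.0326,0,0,0,0,0,-0.0408,0.0387,0,0,0,0,0,-0.0425,0.045,0,0,0,0,0,-0.0435,0.0514,0,0,0,0,0,-0.0435,0.0565,0]
}}

```text
time_s: 51.62
tcp_pos: [0.571, 0.0192, 0.0514]
ee_rot: [[-0.001, -0.998, -0.061], [-0.003, -0.061, 0.998], [-1.0, 0.001, -0.003]]
wrist_force: [-0.8, -5.1, 5.2]
gripper_width: 0.176
```

Run:
```python
from h import *
s=snap('wrist','w33');print(s['tcp_pos'],s['ee_rot'].round(3),s['time_s'],s['gripper_width']*87,s['wrist_force'],s['moment'],inv(s['tcp_pos']))
snap('scene','s33',(150,120,330,255),4.4)
```

```text
[0.57099136 0.01918816 0.05143673] [[-0.001 -0.998 -0.061]
 [-0.003 -0.061  0.998]
 [-1.     0.001 -0.003]] 51.6167 15.304585750110503 [-0.79188025 -5.08010314  5.21493834] [-1.81138826  0.27595604  0.24584647] [[-46.98489546  12.9436101   51.43673355]]
```

View pics/w33.png

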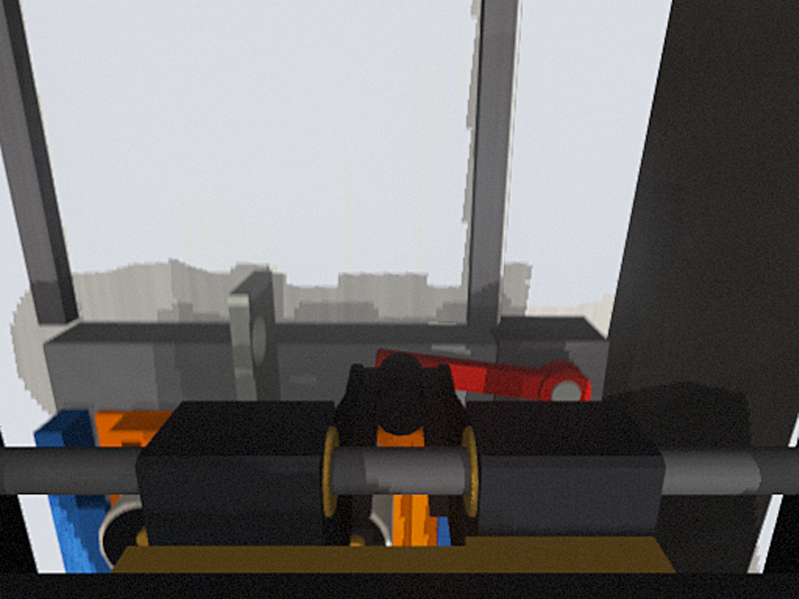

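View pics/s33.png

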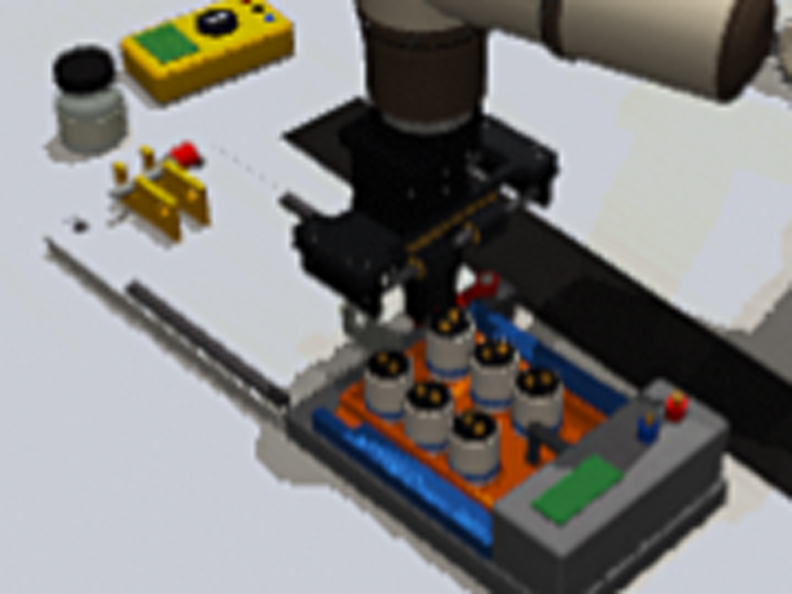

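Call:
{"method": "move_arm", "body": {
  "increments": [0,0,0,0,0,0.0015,0,0,0,0,0,0,0.003,0,0,0,0,0,0,0.0045,0,0,0,0,0,0,0.0045,0,0,0,0,0,0,0.0045,0]
}}

```text
time_s: 52.13
tcp_pos: [0.5711, 0.0238, 0.0514]
ee_rot: [[-0.0, -0.998, -0.06], [-0.002, -0.06, 0.998], [-1.0, 0.0, -0.002]]
wrist_force: [-0.3, -4.8, 5.5]
gripper_width: 0.175
```

Run:
```python
from h import *
s=snap('wrist','w34');print(s['tcp_pos'],s['time_s'],s['gripper_width']*87,s['wrist_force'],s['moment'],inv(s['tcp_pos']))
E=ext('wrist',s)
print(proj('wrist',st([(-105,15,38),(-47,15,38),(-38,15,38)],np.load('q.npy')),E)*1.56)
```

```text
[0.57107194 0.02384145 0.05141463] 52.1333 15.214238318947242 [-0.29832425 -4.8280559   5.49668717] [-1.46736155  0.35237582  0.31386428] [[-46.6576387   17.58608102  51.41463445]]
[[566.16094422 377.51552842]
 [400.48571728 376.23931622]
 [374.75603196 376.04182697]]
```

View pics/w34.png

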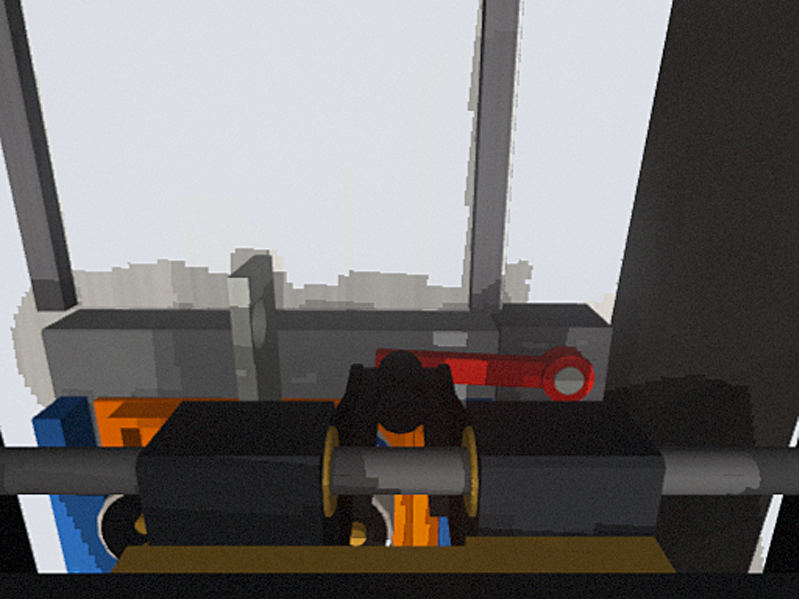

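Call:
{"method": "move_arm", "body": {
  "increments": [0,0,0,0,0,0.0015,0,0,0,0,0,0,0.003,0,0,0,0,0,0,0.004,0,0,0,0,0,0,0.004,0]
}}

```text
time_s: 52.52
tcp_pos: [0.5709, 0.0277, 0.0514]
ee_rot: [[-0.0, -0.998, -0.061], [-0.002, -0.061, 0.998], [-1.0, 0.0, -0.002]]
wrist_force: [-0.6, -5.3, 5.7]
gripper_width: 0.174
```

Run:
```python
from h import *
s=snap('wrist','w35');print(s['tcp_pos'],s['gripper_width']*87,s['wrist_force'],s['moment'],inv(s['tcp_pos']))
zoom('pics/w35_raw.png','pics/w35z.png',210,200,400,310,4)
snap('scene','s35',(200,160,280,220),9)
```

```text
[0.57094574 0.02769325 0.05143744] 15.16755636519029 [-0.59265036 -5.26166488  5.65124876] [-1.64944621  0.27520081  0.32043834] [[-46.57938033  21.43914378  51.43744186]]
```

View pics/w35z.png

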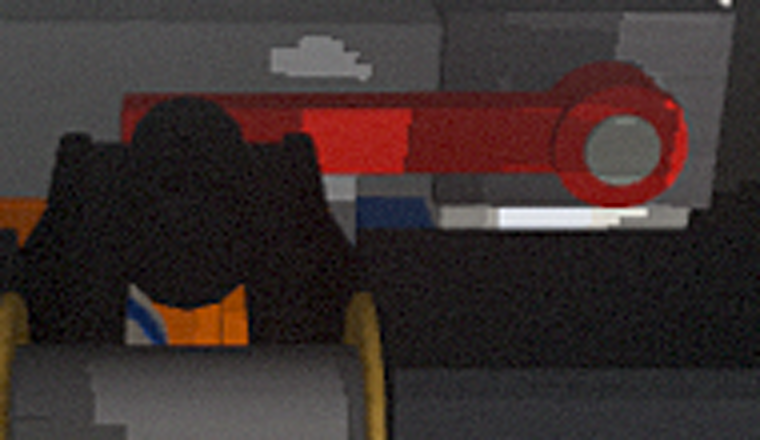

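View pics/s35.png

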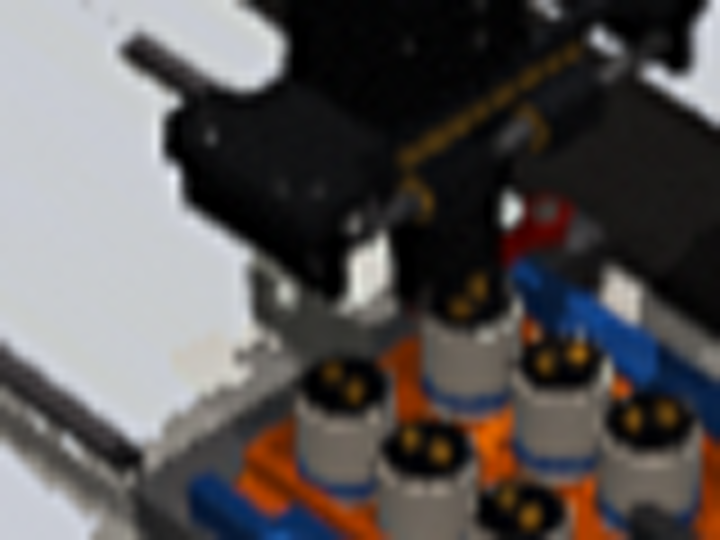

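Run:
```python
from h import *
im=cv2.imread('pics/w35_raw.png');E=ext('wrist')
hsv=cv2.cvtColor(im,cv2.COLOR_BGR2HSV)
m=((hsv[...,0]<8)|(hsv[...,0]>172))&(hsv[...,1]>150)&(hsv[...,2]>30)
low=[]
for x in list(range(292,347,4)):
    y=np.where(m[200:310,x])[0]+200; low.append((x,y.min(),y.max()+1))
print(low)
L=np.array(low,float)
for col,z in((1,.031),(2,.038)):
    p=inv(plane('wrist',L[:,[0,col]],z,E));k=np.polyfit(p[:,0],p[:,1],1);print(z,k,np.arctan(k[0])+np.pi/2, p[[0,-1]].round(1))
```

```text
[(292, np.int64(224), np.int64(243)), (296, np.int64(224), np.int64(243)), (300, np.int64(224), np.int64(244)), (304, np.int64(224), np.int64(244)), (308, np.int64(224), np.int64(244)), (312, np.int64(224), np.int64(243)), (316, np.int64(224), np.int64(243)), (320, np.int64(223), np.int64(243)), (324, np.int64(223), np.int64(243)), (328, np.int64(223), np.int64(243)), (332, np.int64(223), np.int64(243)), (336, np.int64(224), np.int64(243)), (340, np.int64(223), np.int64(243)), (344, np.int64(224), np.int64(243))]
0.031 [ 0.02486071 13.17994108] 1.595651920850099 [[-66.6  11.5  31. ]
 [-95.7  11.2  31. ]]
0.038 [ 0.02160113 21.52939972] 1.5923941014690577 [[-66.2  19.8  38. ]
 [-94.7  19.5  38. ]]
```

Call:
{"method": "move_arm", "body": {
  "increments": [0,0,0,0,0,0,0.03,0,0,0,0,0,0,0.03,0,0,0,0,0,0,0.03,0,0,0,0,0,0,0.03,0,0,0,-0.02,0,0,0.03,0,0,0,-0.05,0,0,0.03,0,0,0,-0.09,0,0,0.03,0,0,0,-0.13,0,0,0.03,0,0,0,-0.17,0,0,0.03,0,0,0,-0.2,0,0,0.03,0,0,0,-0.2,0,0,0.03,0,0,0,-0.2,0,0,0.03]
}}

```text
time_s: 53.62
tcp_pos: [0.5715, 0.0298, 0.2525]
ee_rot: [[0.005, -0.998, -0.059], [0.002, -0.059, 0.998], [-1.0, -0.005, 0.002]]
wrist_force: [-0.1, 0.3, -0.8]
gripper_width: 0.344
```

Run:
```python
from h import *
s=snap('wrist','w36');print(s['tcp_pos'],s['time_s'],s['gripper_width']*87,s['wrist_force'])
snap('scene','s36',(140,110,360,270),3.5);snap('side','d36',(180,110,350,350),2.5)
```

```text
[0.57148164 0.02979013 0.2524557 ] 53.6167 29.940443636198722 [-0.14397897  0.33810372 -0.76465421]
```

View pics/w36.png

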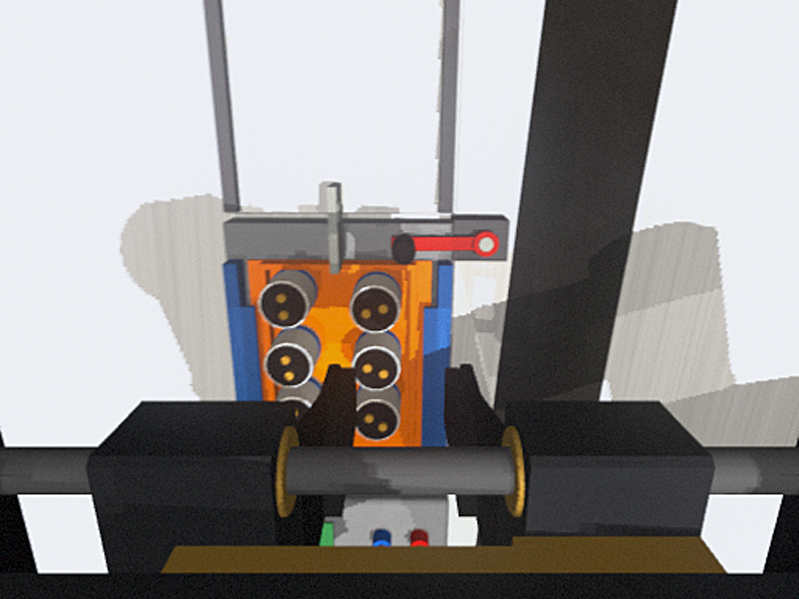

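View pics/s36.png

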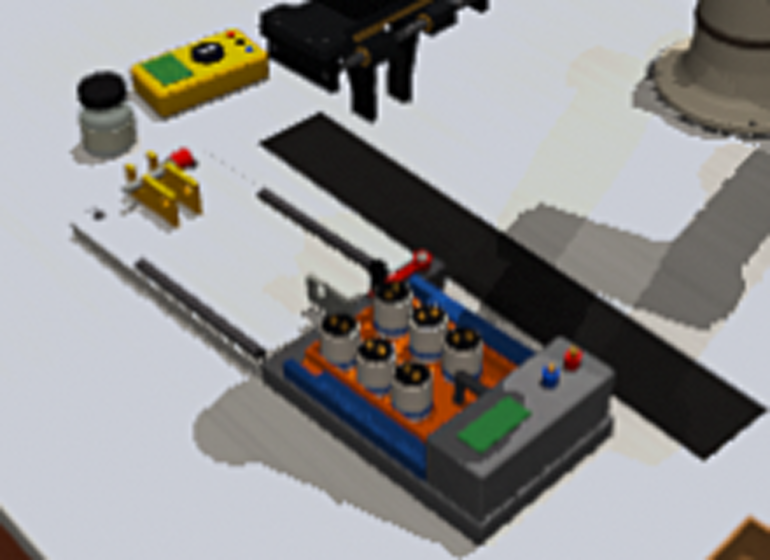

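View pics/d36.png

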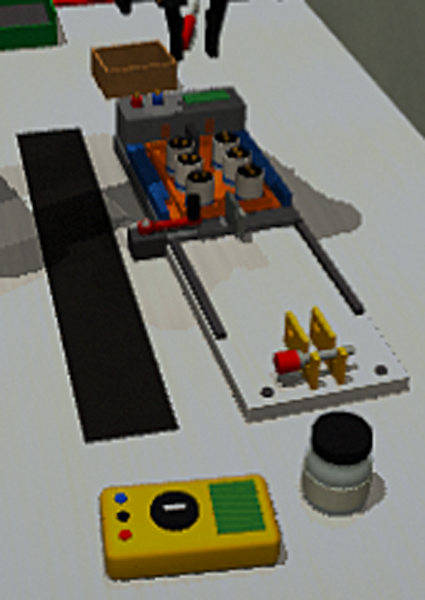

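Run:
```python
from h import *
zoom('pics/w36_raw.png','pics/w36z.png',135,130,335,200,4)
zoom('pics/s36_raw.png','pics/s36z.png',230,180,330,255,7)
E=ext('wrist')
print(inv(plane('wrist',np.array([(262,261),(420,262),(486,243),(403,250)])/1.56,[.029,.029,.04,.068],E)).round(1))
```

```text
[[  51.3   28.9   29. ]
 [ -63.3   28.9   29. ]
 [-108.5   12.4   40. ]
 [ -50.4   11.7   68. ]]
```

View pics/w36z.png

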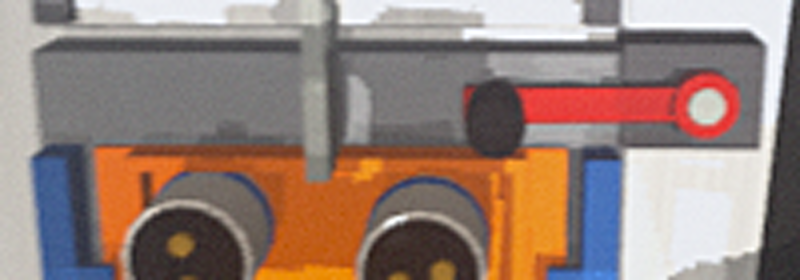

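View pics/s36z.png

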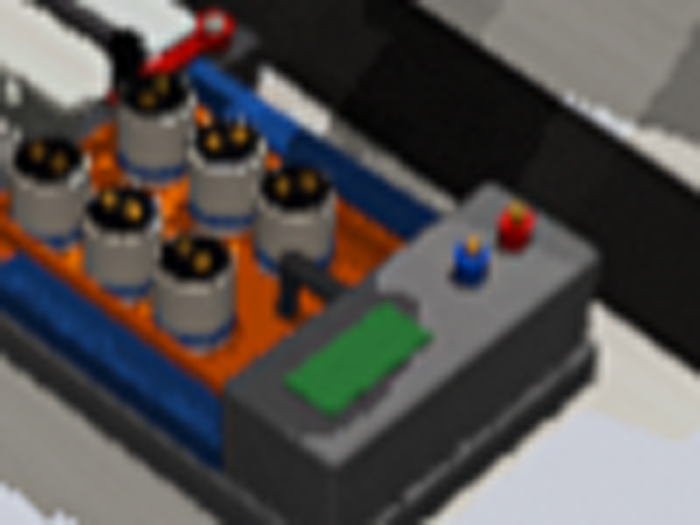

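Run:
```python
from station import r
print(r.finish_job(), r.sense()['time_s'])
```

```text
the job is handed in; nothing more can be done
the job is handed in; nothing more can be done
```

The whole job was carried out in the order asked and handed in at about 54 s of robot time; no verdict was reported.

- **Capacitors and pin:** I stood all six capacitors upright in the tray while the pin still locked it. I then drew the pin and parked it in the notch.
- **Tray and latch:** I lifted the tray's front edge over the step by its handle, with about 2.6° of tilt at most. I slid it level under the lips until it met the end stop, then swung the red latch shut.
- **Last checks:**
  - The pictures showed six upright capacitors in the tray and the pin lying in its notch. I saw no change in the meter, jar or carton, but did not measure them.
  - At the end stop the tray stopped moving and the push force rose to 12.6 N. The tool was then at y 176.7 mm in the stand's frame, where 177 mm was expected.
  - The latch measured about 1.594 rad just before I let it go, against its stop at 1.6 rad.
- **What disagreed:**
  - In the final wrist picture the latch hinge read about 3 mm off in both x and y, probably because the arm had not fully settled. That puts the tray's rear edge at roughly 30 mm after correction, which is the fully home position, but only to within 2–3 mm.
  - As the latch reached its stop, the gripper ended about 6 mm past where the knob should be, so the knob probably slipped a little in the fingers. The latch still measured closed.

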